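Line up and clamp a pack of link plates in a welding jig

ROBOT

A 6-joint arm with a two-finger parallel gripper is mounted at the origin on a cart in front of the work surface, level with it; the furniture and walls round the work are solid. World frame = base frame: x ahead of the robot, y to its left, z up, the work surface at z = 0. Lengths are in mm, angles in rad, forces in N, time in s.
With the tool pointing down it reaches from about 325 to 900 mm from the base axis. Payload 6.1 kg.
Tool frame: the origin (TCP) lies at the very end of the fingers, on their centre line; the grasp point (between the pads) lies 19 mm behind it; z points along the fingers, y is the line along which they close (so a half turn about z gives the same grasp; the last joint's range is limited). The gripper opens to 87 mm and grips with 3 to 60 N. Pads are 19 mm wide; open, the fingers measure 117 mm over their backs; the gripper's body (75 mm by 190 mm) begins 51 mm behind the grasp point.
Start: joints at [-1.251, 0.22, 1.526, -0, 1.395, -0.126], TCP at [269.48, -563.912, 222.538] pointing down, gripper open.
Joint ranges: [-2.98, 2.98], [-0.91, 2.08], [0.09, 2.57], [-1.24, 4.39], [0.2, 2.65], [-2.68, 2.68]. Speed limits (rad/s): [2.57, 2.57, 3.01, 3.14, 3.14, 3.14].

INTERFACE

Orientations are given as a unit quaternion [w, x, y, z].
In Python, from rig import ctrl, eyes, models gives the robot as it stands.
- The arm moves only by the tool apply_moves, never from a script. Its argument "deltas" is a list of rows, each an object of numbers: "jaw": the gripper command: -1 is shut, 1 is fully open, values between are in proportion; "tx", "ty", "tz": the shift along the tool's x, y, z in cm; "spin": the turn about the tool's z in rad. In form: [{"jaw": .., "tx": .., "ty": .., "tz": .., "spin": ..}, ...]. A call has exactly 10 rows; each row shifts and turns the commanded pose from where the row before left it, along the tool's axes as they then stand; what a row does not reach is not made up. A row lasts 1/10 s, in which the tool goes at most 50 mm and 8.59 degrees, less where a joint would pass 70% of its speed; a pose out of reach is approached as far as the arm can. A call is refused whole if a number of a shift passes 5 or a number of a turn 0.15, either way. A call with a gripper value outside its range is refused whole. The fingers move at their own pace and stop on an object; "newtons" is the grip in N (left out, the last holds). Time passes only in rows, so rows that do not move let the fingers close, or fill a call up. It gives the time, the measured TCP pose, the force, the opening and the grip force at its end, in the units of the state.
- ctrl.read_state(): the state, without advancing time (a new reading comes with each control period).
- eyes.snapshot(name): name is "scene" or "top"; returns a dict with "color" (480x640x3 uint8, red, green, blue), "range_z" (480x640 float32, mm along the optical axis (not along the pixel's ray), 0 where there is no reading), "fx", "fy", "cx", "cy" (pixels), "extrinsics" (4x4, takes a point from world to camera coordinates). Camera axes: x right, y down, z forward; pixel columns grow to the right and rows downward; lengths in mm; the calibration is good to about 2 mm. A picture is of the moment at which its call begins.
- ctrl.finish_job(): hands the job in; it is judged then, once.
Trained networks look in the newest picture that a camera, given by its name, has taken for a name from the list of things; names that differ only in an ending like _2 or _b are one class to them, and where a whole thing is asked for, a point or a joint stands for the part that bears it (a point fixed in the world has none). Each returns a list of dicts, best first, with "conf" (0 to 1); they miss things now and then, are a little off and sometimes report something else, mostly with a low value. They report only what shows in the picture. A call takes as long as a camera call.
- models.look_for(label, camera): "at" ([x, y, z] in mm, in world coordinates, good to about 4 mm: the middle of the surface that is visible of it).
- models.cut_out(label, camera): "pixels" (480x640 bool, what is visible of it).
- models.mark_of(label, camera): "at" ([x, y, z] in mm, in world coordinates, good to about 4 mm: a listed point, or the origin of a listed thing).
The state is a dict: "clock": time; "q": joint angles; "qvel": joint speeds; "joint_efforts": joint torques, N m; "tcp_pos": TCP position; "tcp_rot": TCP orientation; "contact_force": force on the tool from outside, world axes, zero at the start; "torque": the same for the moment, N m; "grip_width": finger opening in mm; "gripper_force": force on a finger pad.
Only numpy, scipy, OpenCV 4.12 (cv2) and the standard library are available. Lean on these libraries where they do the work, as an engineer would, in place of code of your own. Each camera call takes 0.05 s, during which the arm holds its last target. There are 200 camera calls.

TASK

Clamp up the pack of link plates in the jig for welding: lay every loose link plate on top of the one already in the jig, hole over hole, then drive both tapered drifts from the wooden block down through the stacked holes into the jig, collars down on the pack, so that they pull the plates into line. With both drifts still in, push the toggle clamp's orange handle down over centre so that its pad holds the pack; then pull the drifts out and stand them back in their block, leaving the pack clamped and in line, and do not tip over the jar of screws.

Things in the scene. Friction and masses are not known exactly. Their poses are not given: they have to be found in the camera images.
- jig: fixed welding jig: grey bridge with two holes along x, toggle clamp on a post at +y. Origin on the bench under the bridge's middle. Bridge top z = 70 mm, 154 x 72, hollow below; four 8 mm locating pins 24 mm high at x = +-67, y = +-26 (5 mm play). Post y = 70 to 155, z to 108, 50 wide. Open arm at y = 80 to 142, z to 215; shut, it lies over x = 0, 26 wide, y = -21 to 110, z to 153 mm
- jig_hole_1 (a point): centre of the mouth, level with the bridge top, of the through hole at x = -45 mm in the jig; diameter 21 mm, 12 mm deep, chamfered
- jig_hole_2 (a point): the same for the hole at x = +45 mm in the jig
- handle_end (a point): point on the axis of the clamp's orange round handle (20 mm diameter, 75 mm long), 15 mm short of its end; it swings in the jig's plane x = 0. Open, it slopes up at 57 degrees to +y, this point at y = 187, z = 212 mm in the jig; locked it lies level, this point at y = 200, z = 127 mm. 5 N moves it, 20 N at first if pushed straight down; left open it stays
- clamp_handle (a joint): angle between the clamp's handle and its arm, rad: 0 fully open, 2.56 at dead centre, 2.63 at the stop over centre, where it locks. The arm follows by a real link: it swings 95 degrees down onto the pack as the handle goes down
- clamp_pad (a joint): travel of the sprung spindle with the rubber pad at the end of the clamp arm, m: 0 free, grows as the pad is pressed on the pack (4 mm on a pack of two plates, 6 mm more for each further plate)
- plate_1: steel link plate, 140 x 50 x 6 mm, 0.2 kg: two round 50 mm eyes joined by a waist 36 mm wide and 50 mm long (grip it there); 21 mm holes at x = -45 and +45 mm. Origin at the centre of its underside, x along it, z up; alike either way round. Already lies, a few mm out of line, on the jig's bridge
- plate_2: steel link plate, 140 x 50 x 6 mm, 0.2 kg: two round 50 mm eyes joined by a waist 36 mm wide and 50 mm long (grip it there); 21 mm holes at x = -45 and +45 mm. Origin at the centre of its underside, x along it, z up; alike either way round. Lies loose on the bench at the start; may be absent
- plate_3: steel link plate, 140 x 50 x 6 mm, 0.2 kg: two round 50 mm eyes joined by a waist 36 mm wide and 50 mm long (grip it there); 21 mm holes at x = -45 and +45 mm. Origin at the centre of its underside, x along it, z up; alike either way round. Lies loose on the bench at the start; may be absent
- plate_4: steel link plate, 140 x 50 x 6 mm, 0.2 kg: two round 50 mm eyes joined by a waist 36 mm wide and 50 mm long (grip it there); 21 mm holes at x = -45 and +45 mm. Origin at the centre of its underside, x along it, z up; alike either way round. Lies loose on the bench at the start; may be absent
- drift_1: tapered steel drift, upright, 122 mm long, 0.2 kg. Origin at the centre of its small lower end, z up along it: 8 mm diameter at z = 0 growing to 19.5 mm at z = 36, then 19.5 mm to z = 66, collar 30 mm diameter to z = 72, round blue grip 20 mm diameter to z = 122 mm. Two alike, each hung by its collar in a hole of the wooden block
- drift_2: tapered steel drift, upright, 122 mm long, 0.2 kg. Origin at the centre of its small lower end, z up along it: 8 mm diameter at z = 0 growing to 19.5 mm at z = 36, then 19.5 mm to z = 66, collar 30 mm diameter to z = 72, round blue grip 20 mm diameter to z = 122 mm. Two alike, each hung by its collar in a hole of the wooden block
- rack: fixed hardwood block, 125 x 56 x 78 mm high, with two drift holes in its top at x = -32 and +32 mm. Origin at the centre of its underside, x along its length, z up
- rack_hole_1 (a point): centre of the mouth of the block's hole at x = -32 mm, at its top: 24 mm diameter, 70 mm deep; a drift put in hangs by its collar, upright
- rack_hole_2 (a point): centre of the mouth of the block's hole at x = +32 mm, at its top: 24 mm diameter, 70 mm deep; a drift put in hangs by its collar, upright
- jar: glass jar of screws with a red tin lid, 62 mm across and 82 mm high, a bystander behind the jig; origin at the centre of its underside, z up

How it is judged (in metres and radians):
On the way, in this order (a step that is already met when the one before it is completed fails the run):
1. every link plate lies in the jig, roughly hole over hole (horizontal distance between each of plate_1, plate_2, plate_3, plate_4 and jig below 0.008 m and angle between the x axis of each of plate_1, plate_2, plate_3, plate_4 and the x axis of jig, either way round below 0.12 rad and angle between each of plate_1, plate_2, plate_3, plate_4's own z axis and vertical below 0.06 rad and z of plate_1 in the frame of jig between 0.066 and 0.092 m and z of plate_2 in the frame of jig between 0.066 and 0.092 m and z of plate_3 in the frame of jig between 0.066 and 0.092 m and z of plate_4 in the frame of jig between 0.066 and 0.092 m), for 0.2 s.
2. both drifts stand in the jig's holes, collars down on the pack (within 4 mm), and all plates are in line (((horizontal distance between drift_1 and jig_hole_1 below 0.003 m and angle between each of drift_1, drift_2's own z axis and vertical below 0.12 rad and z of each of drift_1, drift_2 in the frame of jig below 0.032 m and horizontal distance between drift_2 and jig_hole_2 below 0.003 m) or (horizontal distance between drift_1 and jig_hole_2 below 0.003 m and angle between each of drift_1, drift_2's own z axis and vertical below 0.12 rad and z of each of drift_1, drift_2 in the frame of jig below 0.032 m and horizontal distance between drift_2 and jig_hole_1 below 0.003 m)) and (z of drift_1 in the frame of plate_1 below -0.056 m or z of drift_1 in the frame of plate_2 below -0.056 m or z of drift_1 in the frame of plate_3 below -0.056 m or z of drift_1 in the frame of plate_4 below -0.056 m) and (z of drift_2 in the frame of plate_1 below -0.056 m or z of drift_2 in the frame of plate_2 below -0.056 m or z of drift_2 in the frame of plate_3 below -0.056 m or z of drift_2 in the frame of plate_4 below -0.056 m) and horizontal distance between each of plate_1, plate_2, plate_3, plate_4 and jig below 0.002 m and angle between the x axis of each of plate_1, plate_2, plate_3, plate_4 and the x axis of jig, either way round below 0.04 rad and angle between each of plate_1, plate_2, plate_3, plate_4's own z axis and vertical below 0.06 rad and z of plate_1 in the frame of jig between 0.066 and 0.092 m and z of plate_2 in the frame of jig between 0.066 and 0.092 m and z of plate_3 in the frame of jig between 0.066 and 0.092 m and z of plate_4 in the frame of jig between 0.066 and 0.092 m), for 0.2 s.
3. the clamp is over centre with its pad on the pack, both drifts still in (all of step 2 and value of joint clamp_handle above 2.59 rad and value of joint clamp_pad above 0.0015 m), for 0.2 s.
At the end, for the whole second after the job is handed in: Handle over centre (above 2.59 rad), pad pushed in over 1.5 mm; every link plate flat in the pack on the jig, its middle within 2 mm and its line within 0.04 rad of the jig's; both drifts upright in the two holes of the wooden block, collars within 8 mm of its top; all at rest (value of joint clamp_handle above 2.59 rad and value of joint clamp_pad above 0.0015 m and ((horizontal distance between drift_1 and rack_hole_1 below 0.008 m and angle between each of drift_1, drift_2's own z axis and vertical below 0.12 rad and z of each of drift_1, drift_2 in the frame of rack below 0.02 m and horizontal distance between drift_2 and rack_hole_2 below 0.008 m) or (horizontal distance between drift_1 and rack_hole_2 below 0.008 m and angle between each of drift_1, drift_2's own z axis and vertical below 0.12 rad and z of each of drift_1, drift_2 in the frame of rack below 0.02 m and horizontal distance between drift_2 and rack_hole_1 below 0.008 m)) and horizontal distance between each of plate_1, plate_2, plate_3, plate_4 and jig below 0.002 m and angle between the x axis of each of plate_1, plate_2, plate_3, plate_4 and the x axis of jig, either way round below 0.04 rad and angle between each of plate_1, plate_2, plate_3, plate_4's own z axis and vertical below 0.06 rad and z of plate_1 in the frame of jig between 0.066 and 0.092 m and z of plate_2 in the frame of jig between 0.066 and 0.092 m and z of plate_3 in the frame of jig between 0.066 and 0.092 m and z of plate_4 in the frame of jig between 0.066 and 0.092 m and linear speed of each of plate_1, plate_2, plate_3, plate_4, drift_1, drift_2 below 0.02 m/s); the robot touches nothing.
It fails at once if the jar of screws is tipped over (angle between jar's own z axis and vertical above 0.5 rad).
Of plate_2, plate_3, plate_4 only 1 to 3 are there at a start; the rules pass over those that are not, and their reading is None.
At some moment in a run one of plate_2, plate_3, plate_4 may be knocked a few centimetres aside while the robot is not near it.
Once in a run the grip may slacken for a moment while it holds something.
It also fails if it takes over 210 s, if anything falls off the work surface, if the arm or the gripper's body presses on something with over 40 N, if the wrist force passes 120 N, or if a joint passes its speed limit or range.

## Working session

There is one attempt and no reset: what is moved stays moved. The work goes in short steps, Python scripts to look and compute and a tool call to move; the robot and the scene stay as the last step left them, time stands still between calls to the robot, and variables do not carry over. Pictures are saved under pics/ and viewed, at most 14 in all, crops included, and the job is handed in when it is done.

Besides the shell and the picture viewer there is one more tool, called after "Call:" by a JSON object that holds its "method" and its "body". apply_moves: Moves the arm, as the interface text tells. Its arguments: {"type":"object","properties":{"deltas":{"type":"array"},"newtons":{"type":"number"}},"required":["deltas"]}

```bash
mkdir -p pics
cat > h.py <<'E'
import numpy as np, cv2
from rig import ctrl, eyes, models
def snap(n,save=None):
    s=eyes.snapshot(n)
    if save: cv2.imwrite('pics/'+save,cv2.cvtColor(s['color'],cv2.COLOR_RGB2BGR))
    return s
def world(s,u,v,z=None):
    z=s['range_z'][v,u] if z is None else z
    u=np.asarray(u,float);v=np.asarray(v,float)
    p=np.stack([(u-s['cx'])/s['fx']*z,(v-s['cy'])/s['fy']*z,z],-1)
    E=np.array(s['extrinsics']);return (p-E[:3,3])@E[:3,:3]
def pix(s,p):
    E=np.array(s['extrinsics']);c=E[:3,:3]@np.asarray(p,float)+E[:3,3]
    return c[0]/c[2]*s['fx']+s['cx'],c[1]/c[2]*s['fy']+s['cy']
E
python3 - <<'E'
from h import *
st=ctrl.read_state();print({k:np.round(st[k],3) for k in st})
for n in ['top','scene']:
    s=snap(n,n+'0.png');print(n,s['fx'],np.round(s['extrinsics'],3).tolist())
    for l in ['jig','plate_1','drift_1','rack','jar','jig_hole_1','rack_hole_1','handle_end']:
        for k in ('mark_of',):
            print(l,[(np.round(d['at']).tolist(),round(d['conf'],2)) for d in getattr(models,k)(l,n)])
E
```

```text
{'clock': np.float64(0.0), 'q': array([-1.251,  0.221,  1.528, -0.   ,  1.395, -0.126]), 'qvel': array([-0.001,  0.001,  0.   , -0.   , -0.   ,  0.001]), 'joint_efforts': array([ -0.   , -49.461, -38.738,   0.07 ,   0.057,  -0.   ]), 'tcp_pos': array([ 269.271, -563.334,  221.435]), 'tcp_rot': array([-0.001,  0.975,  0.221, -0.   ]), 'contact_force': array([-0.042,  0.763,  0.856]), 'torque': array([-0.026,  0.013,  0.09 ]), 'gripper_force': np.float64(0.0), 'grip_width': np.float64(86.908)}
top 435.8030784119113 [[0.006, -1.0, 0.015, -2.251], [-0.993, -0.007, -0.121, 558.555], [0.121, -0.015, -0.993, 1238.593], [0.0, 0.0, 0.0, 1.0]]
jig [([502.0, 186.0, -6.0], 0.66)]
plate_1 [([448.0, -16.0, 1.0], 0.69), ([451.0, -109.0, 2.0], 0.65), ([454.0, -201.0, -0.0], 0.57), ([503.0, 187.0, 71.0], 0.55)]
drift_1 [([457.0, 185.0, 75.0], 0.67), ([369.0, -323.0, 13.0], 0.52), ([434.0, -330.0, 10.0], 0.47)]
rack [([402.0, -322.0, -2.0], 0.96)]
jar [([754.0, 285.0, -0.0], 0.87), ([459.0, 186.0, 74.0], 0.64)]
jig_hole_1 [([550.0, 183.0, 72.0], 0.92), ([459.0, 185.0, 74.0], 0.67)]
rack_hole_1 [([366.0, -322.0, 79.0], 0.92), ([433.0, -327.0, 78.0], 0.56)]
handle_end [([517.0, 369.0, 216.0], 0.71)]
scene 535.0896784027386 [[0.559, -0.829, -0.02, -311.15], [-0.571, -0.368, -0.734, 415.865], [0.601, 0.422, -0.679, 1212.062], [0.0, 0.0, 0.0, 1.0]]
jig [([505.0, 183.0, 1.0], 0.64)]
plate_1 [([450.0, -204.0, -4.0], 0.89), ([502.0, 184.0, 72.0], 0.86), ([450.0, -112.0, -3.0], 0.85), ([456.0, -13.0, 3.0], 0.84)]
drift_1 [([364.0, -322.0, 11.0], 0.63), ([500.0, 186.0, 68.0], 0.42)]
rack [([399.0, -323.0, -4.0], 0.82)]
jar []
jig_hole_1 [([456.0, 188.0, 70.0], 0.86), ([549.0, 178.0, 71.0], 0.55)]
rack_hole_1 [([368.0, -327.0, 71.0], 0.83), ([428.0, -329.0, 80.0], 0.6)]
handle_end []
```

View pics/top0.png

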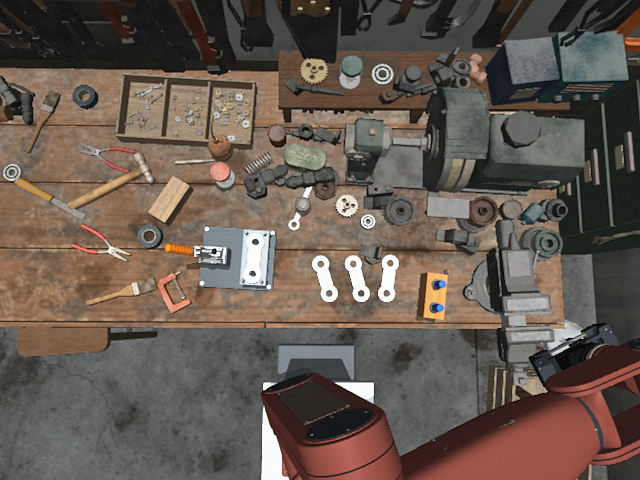

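View pics/scene0.png

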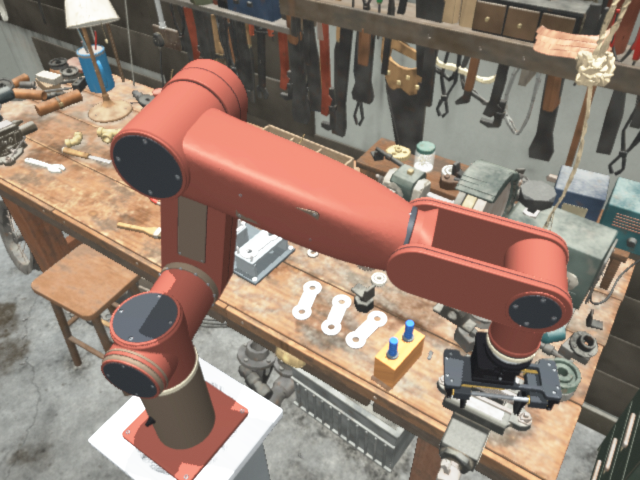

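The top view shows the jig at (236,258) with plate_1, three loose plates at (325,278), (357,278) and (388,278), and the rack at (433,296). The clamp handle is at (180,250) and the jar's red lid at (220,172). The gripper body is long along its closing line, so I'll check its clearance to the open clamp arm.

Run:
```python
from h import *
s=snap('top')
c=s['color'];cv2.imwrite('pics/jig.png',cv2.cvtColor(cv2.resize(c[220:310,150:290],(770,495),interpolation=cv2.INTER_CUBIC),cv2.COLOR_RGB2BGR))
vv,uu=np.mgrid[0:480,0:640];P=world(s,uu,vv)
J=P-np.array([504,185,0])
m=(abs(J[...,0])<60)&(J[...,1]>60)&(J[...,1]<215)&(P[...,2]>60)
print('arm x,y,z>110');q=J[m&(P[...,2]>110)];
for y in range(60,215,8):
    k=q[(q[:,1]>=y)&(q[:,1]<y+8)]
    if len(k):print(y,np.round([k[:,2].min(),k[:,2].max(),k[:,0].min(),k[:,0].max()]))
# gripper
st=ctrl.read_state();w,x,y,z=st['tcp_rot'];
from scipy.spatial.transform import Rotation as R
Rm=R.from_quat([x,y,z,w]).as_matrix()
G=(P-st['tcp_pos'])@Rm
for a,b in [(-30,20),(-72,-30),(-100,-72),(-140,-100),(-180,-140),(-220,-180)]:
    k=G[(G[...,2]>a)&(G[...,2]<b)&(abs(G[...,0])<90)&(abs(G[...,1])<130)&(P[...,2]>150)]
    if len(k):print(a,b,len(k),np.round([k.min(0),k.max(0)]).tolist())
# plates
for n in ['top','scene']:
    if n=='scene': s=snap(n)
    for lab in ['plate_1']:
        for d in models.cut_out(lab,n):
            v,u=np.nonzero(d['pixels']);p=world(s,u,v);z=np.median(p[:,2]);p=p[(abs(p[:,2]-z)<6)]
            if len(p)<20: continue
            (cx,cy),(a,b),an=cv2.minAreaRect(p[:,:2].astype(np.float32))
            mu=p.mean(0);e=np.linalg.svd(p[:,:2]-mu[:2],full_matrices=0)[2][0]
            print(n,lab,round(d['conf'],2),len(p),np.round(mu,1),'yaw',round(np.arctan2(e[1]*np.sign(e[0]),abs(e[0])),3),'rect',round(cx,1),round(cy,1),round(a),round(b),round(an))
```

```text
arm x,y,z>110
76 [193. 201.  -3.  10.]
84 [113. 204.  -6.  13.]
92 [111. 200.  -6.  11.]
100 [111. 200.  -1.  11.]
108 [110. 201.  -6.  15.]
116 [113. 215.  -6.  15.]
124 [113. 213.  -6.  16.]
132 [110. 201.  -5.  13.]
140 [123. 194.  -5.  13.]
148 [128. 187.  -1.  18.]
156 [172. 197.  -1.  17.]
164 [179. 209.  -1.  19.]
172 [198. 223.  -1.  19.]
180 [208. 233.  -0.  18.]
188 [223. 230.   2.  19.]
196 [219. 225.   2.  17.]
-30 20 29 [[-7.0, 39.0, -29.0], [12.0, 51.0, 1.0]]
-72 -30 45 [[-37.0, -89.0, -72.0], [37.0, 54.0, -33.0]]
-100 -72 529 [[-35.0, -95.0, -100.0], [40.0, 92.0, -72.0]]
-140 -100 1108 [[-30.0, -97.0, -139.0], [39.0, 96.0, -100.0]]
-180 -140 383 [[5.0, -53.0, -180.0], [40.0, 15.0, -140.0]]
-220 -180 185 [[-33.0, -30.0, -220.0], [41.0, 25.0, -180.0]]
top plate_1 0.87 518 [447.3 -14.3   5. ] yaw 0.298 rect 447.9 -14.1 136 48 17
top plate_1 0.68 630 [501.1 186.8  75.1] yaw -0.07 rect 502.5 186.6 49 142 86
top plate_1 0.58 516 [ 448.2 -109.9    5.1] yaw 0.243 rect 449.0 -109.5 136 49 15
top plate_1 0.57 575 [ 450.  -202.2    4.5] yaw -0.143 rect 451.6 -202.6 51 139 82
scene plate_1 0.91 329 [493.5 183.3  74.6] yaw -0.095 rect 491.2 184.1 48 118 86
scene plate_1 0.9 554 [ 448.8 -115.     5.2] yaw 0.266 rect 450.4 -114.8 139 48 16
scene plate_1 0.74 648 [ 449.4 -206.3    4.8] yaw -0.123 rect 451.5 -204.9 54 141 83
scene plate_1 0.68 561 [446.  -19.6   4.4] yaw 0.288 rect 448.1 -17.5 143 53 16
```

View pics/jig.png

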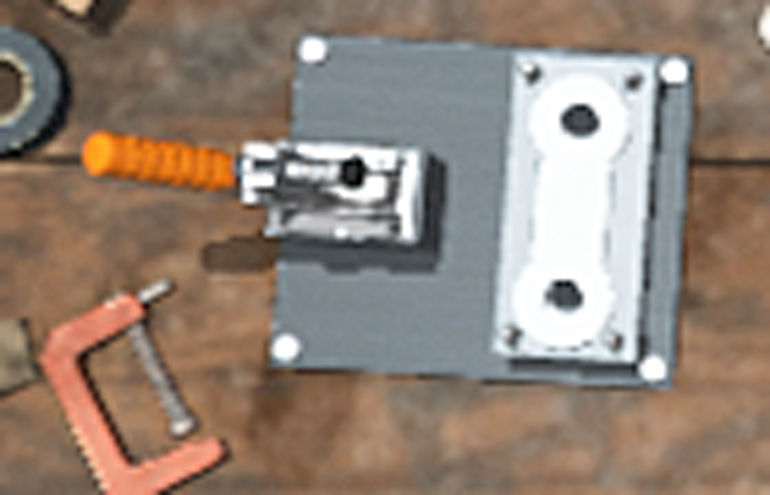

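Crop: jig pins at about (532,73), (635,82), (512,336) and (616,341), so jig yaw is about -0.077. The body (±95 mm) would hit the open arm if I gripped the waist across the jig. I'll grip each plate by its near eye, with the jaws turned 15° outward.

```bash
cat >> h.py <<'E'
def pose():
    st=ctrl.read_state();w,x,y,z=st['tcp_rot']
    from scipy.spatial.transform import Rotation as R
    M=R.from_quat([x,y,z,w]).as_matrix();return st,M
def go(p,a=None,show=True):
    """cm in tool axes after spinning to jaw angle a (mod pi)"""
    st,M=pose();t=np.array(st['tcp_pos']);a0=np.arctan2(M[1,1],M[0,1]);sp=0
    if a is not None:
        sp=-((a-a0+np.pi/2)%np.pi-np.pi/2)
    an=a0-sp;d=np.array(p)-t
    r=np.array([d[0]*-np.sin(an)+d[1]*np.cos(an),d[0]*np.cos(an)+d[1]*np.sin(an),-d[2]])/10
    if show:print('a0',round(a0,3),'tcp',np.round(t,1),'spin',round(sp,3),'txyz cm',np.round(r,2))
def eye(px,py,yaw): # near-eye grip point and jaw angle
    c,s=np.cos(yaw),np.sin(yaw);g=(-41.1,1.0)
    return px+c*g[0]-s*g[1],py+s*g[0]+c*g[1],yaw+np.radians(105)
def plates(n='top',s=None):
    s=s or snap(n);o=[]
    for d in models.cut_out('plate_1',n):
        v,u=np.nonzero(d['pixels']);p=world(s,u,v);z=np.median(p[:,2]);p=p[(abs(p[:,2]-z)<6)]
        if len(p)<20: continue
        (cx,cy),(a,b),an=cv2.minAreaRect(p[:,:2].astype(np.float32))
        mu=p.mean(0);e=np.linalg.svd(p[:,:2]-mu[:2],full_matrices=0)[2][0]
        yaw=np.arctan2(e[1]*np.sign(e[0]),abs(e[0]))
        print(n,round(d['conf'],2),len(p),np.round(mu,1),'rect',round(cx,1),round(cy,1),round(a),round(b),'yaw',round(yaw,3))
E
python3 - <<'E'
from h import *
x,y,a=eye(451,-203.5,-.135);print(x,y,a);go((x,y,60),a)
# jig: pins from top image
s=snap('top')
for l in ['jig_hole_1','rack_hole_1']:
    pass
vv,uu=np.mgrid[0:480,0:640];P=world(s,uu,vv)
m=(abs(P[...,2]-70)<4)&(abs(P[...,0]-503)<95)&(abs(P[...,1]-185)<60)
n,lab,stt,_=cv2.connectedComponentsWithStats(m.astype(np.uint8));k=1+stt[1:,4].argmax()
q=P[m][:,:2].astype(np.float32);print('bridge',len(q),cv2.minAreaRect(P[lab==k][:,:2].astype(np.float32)),stt[k])
E
```

```text
410.40854559850044 -196.97743688639343 1.6975957145940461
a0 -1.125 tcp [ 269.5 -563.9  222.6] spin 0.319 txyz cm [ 18.62 -34.62  16.26]
bridge 799 ((504.2396240234375, 185.11376953125), (72.46691131591797, 153.75352478027344), 86.9365234375) [239 230  30  56 760]
```

Call:
{"method": "apply_moves", "body": {"deltas": [{"jaw":0.6,"tx":0,"ty":0,"tz":0,"spin":0.11},{"jaw":0.6,"tx":0,"ty":0,"tz":0,"spin":0.11},{"jaw":0.6,"tx":0,"ty":0,"tz":0,"spin":0.1},{"jaw":0.6,"tx":2.3,"ty":-4.3,"tz":0,"spin":0},{"jaw":0.6,"tx":2.3,"ty":-4.3,"tz":0,"spin":0},{"jaw":0.6,"tx":2.3,"ty":-4.3,"tz":0,"spin":0},{"jaw":0.6,"tx":2.3,"ty":-4.3,"tz":0,"spin":0},{"jaw":0.6,"tx":2.3,"ty":-4.3,"tz":0,"spin":0},{"jaw":0.6,"tx":2.3,"ty":-4.3,"tz":0,"spin":0},{"jaw":0.6,"tx":2.3,"ty":-4.3,"tz":0,"spin":0}], "newtons": 50}}

```text
clock: 2.15
tcp_pos: [391.8, -243.3, 222.8]
tcp_rot: [0.0, 0.998, 0.063, 0.0]
contact_force: [0.6, 0.1, -0.3]
grip_width: 70.1
gripper_force: 0.0
```

Call:
{"method": "apply_moves", "body": {"deltas": [{"jaw":0.6,"tx":2.5,"ty":-4.5,"tz":0,"spin":0},{"jaw":0.6,"tx":0,"ty":0,"tz":4,"spin":0},{"jaw":0.6,"tx":0,"ty":0,"tz":4,"spin":0},{"jaw":0.6,"tx":0,"ty":0,"tz":4,"spin":0},{"jaw":0.6,"tx":0,"ty":0,"tz":4,"spin":0},{"jaw":0.6,"tx":0,"ty":0,"tz":0,"spin":0},{"jaw":0.6,"tx":0,"ty":0,"tz":0,"spin":0},{"jaw":0.6,"tx":0,"ty":0,"tz":0,"spin":0},{"jaw":0.6,"tx":0,"ty":0,"tz":0,"spin":0},{"jaw":0.6,"tx":0,"ty":0,"tz":0,"spin":0}]}}

```text
clock: 3.15
tcp_pos: [411.3, -199.6, 64.5]
tcp_rot: [0.001, 0.998, 0.063, 0.001]
contact_force: [0.4, 0.0, -0.0]
grip_width: 69.8
gripper_force: 0.0
```

Run:
```python
from h import *
plates('top');plates('scene')
x,y,a=eye(451,-203.5,-.135);go((x,y,2.5),a)
s=snap('scene','grab.png');cv2.imwrite('pics/g.png',cv2.imread('pics/grab.png')[250:430,230:530])
```

```text
top 0.78 562 [449.4 -14.7   4.6] rect 449.8 -15.2 141 51 yaw 0.278
top 0.73 64 [508.9 284.  196.6] rect 508.4 296.0 60 13 yaw 1.513
top 0.7 229 [ 484.7 -206.3    4.6] rect 483.2 -208.7 45 66 yaw -0.369
top 0.68 435 [ 461.2 -104.1    4.6] rect 450.4 -101.9 131 52 yaw 0.12
top 0.59 631 [500.2 186.8  74.9] rect 500.7 187.0 51 137 yaw -0.078
top 0.56 59 [ 452.5 -339.2   76.8] rect 452.2 -338.2 36 15 yaw 1.246
top 0.21 2301 [503.1 256.3   9.7] rect 507.2 242.9 215 180 yaw 1.3
scene 0.83 443 [502.9 182.8  74.7] rect 501.7 182.9 56 140 yaw -0.065
scene 0.79 274 [ 419.8 -200.6    5.2] rect 422.9 -204.6 45 82 yaw -0.011
scene 0.79 496 [441.8 -19.9   4.9] rect 446.3 -15.1 145 48 yaw 0.344
scene 0.78 321 [ 419.1 -121.7    4.8] rect 435.4 -118.1 114 49 yaw 0.312
a0 -1.445 tcp [ 410.3 -198.9   63.1] spin -0.001 txyz cm [ 0.03 -0.19  6.06]
```

View pics/g.png

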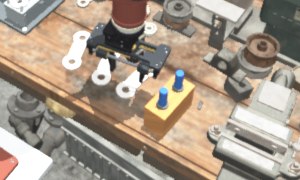

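The gripper hangs over the near eye of the right-hand plate, around (130,80) in the crop, with its fingers straddling it. Descending and gripping.

Call:
{"method": "apply_moves", "body": {"deltas": [{"jaw":0.6,"tx":0,"ty":-0.2,"tz":2,"spin":0},{"jaw":0.6,"tx":0,"ty":0,"tz":2,"spin":0},{"jaw":0.6,"tx":0,"ty":0,"tz":1.5,"spin":0},{"jaw":0.6,"tx":0,"ty":0,"tz":0.55,"spin":0},{"jaw":0.6,"tx":0,"ty":0,"tz":0,"spin":0},{"jaw":-1,"tx":0,"ty":0,"tz":0,"spin":0},{"jaw":-1,"tx":0,"ty":0,"tz":0,"spin":0},{"jaw":-1,"tx":0,"ty":0,"tz":0,"spin":0},{"jaw":-1,"tx":0,"ty":0,"tz":0,"spin":0},{"jaw":-1,"tx":0,"ty":0,"tz":0,"spin":0}], "newtons": 58}}

```text
clock: 4.4
tcp_pos: [410.2, -197.1, 2.6]
tcp_rot: [0.0, 0.998, 0.063, 0.0]
contact_force: [-0.6, -0.4, 2.8]
grip_width: 46.7
gripper_force: 58.0
```

Call:
{"method": "apply_moves", "body": {"deltas": [{"jaw":-1,"tx":0,"ty":0,"tz":0,"spin":0},{"jaw":-1,"tx":0,"ty":0,"tz":-0.5,"spin":0},{"jaw":-1,"tx":0,"ty":0,"tz":-1,"spin":0},{"jaw":-1,"tx":0,"ty":0,"tz":-2,"spin":0},{"jaw":-1,"tx":0,"ty":0,"tz":-2.5,"spin":0},{"jaw":-1,"tx":0,"ty":0,"tz":-2.5,"spin":0},{"jaw":-1,"tx":0,"ty":0,"tz":-2.5,"spin":0},{"jaw":-1,"tx":0,"ty":0,"tz":-2.5,"spin":0},{"jaw":-1,"tx":0,"ty":0,"tz":0,"spin":0},{"jaw":-1,"tx":0,"ty":0,"tz":0,"spin":0}]}}

```text
clock: 5.4
tcp_pos: [409.7, -196.6, 137.0]
tcp_rot: [0.0, 0.998, 0.063, 0.0]
contact_force: [-0.3, 1.0, -2.9]
grip_width: 46.4
gripper_force: 58.0
```

```bash
cat >> h.py <<'E'
def held(zlo):
    """plate held: white points near the tool above zlo, both cameras, in the tool's x (world yaw) frame"""
    st,M=pose();t=np.array(st['tcp_pos'])
    for n in ['top','scene']:
        s=snap(n);vv,uu=np.mgrid[0:480,0:640];P=world(s,uu,vv);c=s['color'].astype(int)
        m=(c.min(2)>190)&(np.linalg.norm(P[...,:2]-t[:2],axis=-1)<150)&(P[...,2]>zlo)&(P[...,2]<t[2]+25)
        q=P[m]
        if len(q)<15: print(n,'few',len(q));continue
        A=np.c_[q[:,0]-t[0],q[:,1]-t[1],np.ones(len(q))];k=np.linalg.lstsq(A,q[:,2]-t[2],rcond=None)[0]
        mu=q.mean(0);e=np.linalg.svd(q[:,:2]-mu[:2],full_matrices=0)[2][0]
        print(n,len(q),'dz/dx dz/dy, z at tool rel tcp',np.round(k,3),'yaw',round(np.arctan2(e[1]*np.sign(e[0]),abs(e[0])),3),'rect',np.round(np.hstack(cv2.minAreaRect(q[:,:2].astype(np.float32))),1),'max x',np.round(q[q[:,0].argmax()],1),'tcp',np.round(t,1))
E
python3 - <<'E'
from h import *
held(60)
s=snap('scene','grab2.png');cv2.imwrite('pics/g2.png',cv2.resize(cv2.imread('pics/grab2.png')[230:390,270:490],None,fx=2,fy=2))
E
```

```text
top 260 dz/dx dz/dy, z at tool rel tcp [-0.048  0.022  2.115] yaw -0.377 rect [ 486.3 -198.5   43.6   73.2   50.4] max x [ 519. -213.  131.] tcp [ 409.7 -196.6  137. ]
scene 246 dz/dx dz/dy, z at tool rel tcp [-0.104  0.139  0.856] yaw 1.278 rect [ 397.7 -254.8  168.3   59.8   77.2] max x [ 443.8 -187.4  134.6] tcp [ 409.7 -196.6  137. ]
```

View pics/g2.png

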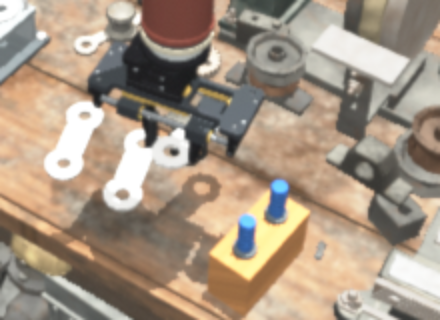

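```bash
cat >> h.py <<'E'
def fareye(zlo,n='top'):
    st,M=pose();t=np.array(st['tcp_pos']);s=snap(n);vv,uu=np.mgrid[0:480,0:640];P=world(s,uu,vv);c=s['color'].astype(int)
    m=(c.min(2)>170)&(P[...,0]>t[0]+62)&(P[...,0]<t[0]+150)&(abs(P[...,1]-t[1])<75)&(P[...,2]>zlo)&(P[...,2]<t[2]+15)
    q=P[m];(x,y),r=cv2.minEnclosingCircle(q[:,:2].astype(np.float32))
    print('far eye',len(q),np.round([x,y,r,np.median(q[:,2])],1),'tcp',np.round(t,1),'a',round(np.arctan2(M[1,1],M[0,1]),3))
    return x,y,t
E
python3 - <<'E'
from h import *
x,y,t=fareye(60)
x,y,a=eye(504,184.5,-.06);print(x,y,a);go((x,y,170),a)
E
```

```text
far eye 193 [ 491.3 -206.5   26.6  132.5] tcp [ 408.6 -195.8  135.2] a -1.445
463.03392181514255 187.96272120624036 1.772595714594046
a0 -1.445 tcp [ 408.7 -195.9  135.3] spin -0.076 txyz cm [ 13.02 -36.52  -3.47]
```

Call:
{"method": "apply_moves", "body": {"deltas": [{"jaw":-1,"tx":0,"ty":0,"tz":-3.5,"spin":-0.076},{"jaw":-1,"tx":0.8,"ty":-2.5,"tz":0,"spin":0},{"jaw":-1,"tx":1.4,"ty":-4,"tz":0,"spin":0},{"jaw":-1,"tx":1.7,"ty":-4.5,"tz":0,"spin":0},{"jaw":-1,"tx":1.7,"ty":-4.5,"tz":0,"spin":0},{"jaw":-1,"tx":1.7,"ty":-4.5,"tz":0,"spin":0},{"jaw":-1,"tx":1.7,"ty":-4.5,"tz":0,"spin":0},{"jaw":-1,"tx":1.7,"ty":-4.5,"tz":0,"spin":0},{"jaw":-1,"tx":1.4,"ty":-4,"tz":0,"spin":0},{"jaw":-1,"tx":0.9,"ty":-3.5,"tz":0,"spin":0}]}}

```text
clock: 6.6
tcp_pos: [463.4, 189.2, 170.7]
tcp_rot: [-0.0, 0.995, 0.101, -0.001]
contact_force: [0.3, -0.2, -2.1]
grip_width: 46.3
gripper_force: 58.0
```

Call:
{"method": "apply_moves", "body": {"deltas": [{"jaw":-1,"tx":0,"ty":0,"tz":0,"spin":0},{"jaw":-1,"tx":0,"ty":0,"tz":0,"spin":0},{"jaw":-1,"tx":0,"ty":0,"tz":0,"spin":0},{"jaw":-1,"tx":0,"ty":0,"tz":0,"spin":0},{"jaw":-1,"tx":0,"ty":0,"tz":0,"spin":0},{"jaw":-1,"tx":0,"ty":0,"tz":0,"spin":0},{"jaw":-1,"tx":0,"ty":0,"tz":0,"spin":0},{"jaw":-1,"tx":0,"ty":0,"tz":0,"spin":0},{"jaw":-1,"tx":0,"ty":0,"tz":0,"spin":0},{"jaw":-1,"tx":0,"ty":0,"tz":0,"spin":0}]}}

```text
clock: 7.6
tcp_pos: [464.0, 186.9, 172.1]
tcp_rot: [0.0, 0.995, 0.101, 0.0]
contact_force: [-0.6, -0.3, -2.2]
grip_width: 46.7
gripper_force: 58.0
```

Run:
```python
from h import *
for i in range(2): fareye(130)
s=snap('top','j2.png');cv2.imwrite('pics/j2c.png',cv2.resize(cv2.imread('pics/j2.png')[215:315,170:290],None,fx=5,fy=5,interpolation=cv2.INTER_CUBIC))
```

```text
far eye 127 [550.7 176.8  24.3 169.1] tcp [464.  186.9 172.1] a -1.369
far eye 127 [550.  178.3  24.  169. ] tcp [464.  187.  172.1] a -1.369
```

View pics/j2c.png

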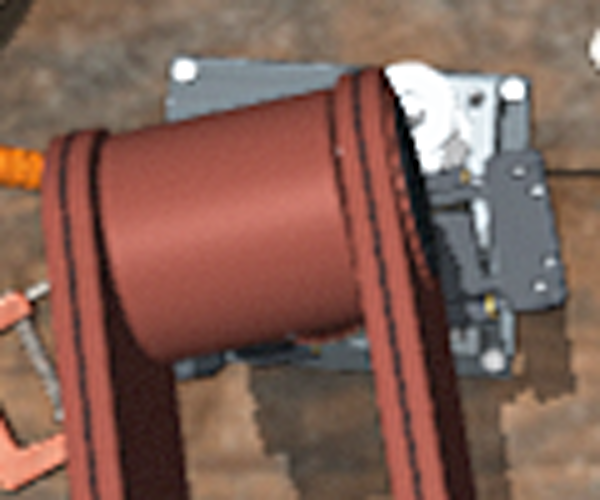

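Run:
```python
from h import *
s=snap('top')
E=np.array(s['extrinsics'])
def at_z(u,v,z):
    d=np.array([(u-s['cx'])/s['fx'],(v-s['cy'])/s['fy'],1])@E[:3,:3];o=-E[:3,3]@E[:3,:3];return o+d*(z-o[2])/d[2]
g=cv2.cvtColor(s['color'],cv2.COLOR_RGB2GRAY)
print(g[226:252,244:268])
print(at_z(257.4,237,171.5))
```

```text
[[125 124 118 122 120 122 115 120 118 119 127 133 134 131 131 130 117 114
  117 119 116 116 121 122]
 [119 121 114 103 126 150 171 187 184 184 160 126 122 126 127 123 119 115
  116 116 121 118 121 121]
 [ 76  77  69 161 237 248 255 255 255 255 249 206 144 100 102 107 104 106
  111 112 112 113 121 124]
 [ 72  59  15 240 255 255 255 255 255 255 255 255 247 184 123  92  89  98
  112 106  98 101 114 132]
 [ 83  67  17 102 255 255 255 254 253 254 254 255 255 255 234 189 188 186
  176 176 174 172 162 167]
 [ 91  71  26   5 235 255 255 255 254 254 253 253 255 255 255 251 239 239
  231 231 227 228 227 216]
 [ 94  74  34  19 101 255 255 252 252 253 254 253 253 254 255 251 234 236
  238 235 230 222 234 247]
 [ 99  79  46  45  16 225 245 205 228 246 252 253 253 253 254 255 247 226
  239 223 220 178 180 237]
 [102  84  53  58  38  31 219 254 250 246 249 253 253 253 253 255 240 213
  239 198 117  89 126 219]
 [105  90  52  50  50   0 235 255 255 255 254 253 253 253 253 255 248 222
  233 184  81  69 166 239]
 [106 100  64  57  54   5  93 255 255 255 252 254 254 253 253 255 246 223
  227 196 176 17
[... 867 characters left out ...]
5 240 245 242 186 193 195
  190 147 197 237 241 242]
 [118 121 119  73  96 100  40  29   3 102 255 255 255 254 213 188 192 203
  172 183 232 238 236 188]
 [120 117 120  84 108 110  45  27   9   0 247 255 255 255 214 193 184 193
  148 196 243 243 201 109]
 [119 120 123  99  91  88  59  21  11   0 180 255 255 235 152 161 128 111
   98 181 241 247 198 105]
 [107 119 121 106  82  84  68  22  14   6 110 162 176 131  70  84  99 102
  121 129 189 234 180 107]
 [102 122 123 109  69 100 103  37  23  15  19  80 103 107 106 112 111 107
  149 134 138 159 118  95]
 [ 99 123 119 114  70 116 124  36  15  21   9  87 119 110 110 110 107  95
  111 101 158 194 147 105]]
[548.93454468 163.47514379 171.5       ]
```

Run:
```python
from h import *
s=snap('top')
E=np.array(s['extrinsics'])
def at_z(u,v,z):
    d=np.array([(u-s['cx'])/s['fx'],(v-s['cy'])/s['fy'],1])@E[:3,:3];o=-E[:3,3]@E[:3,:3];return o+d*(z-o[2])/d[2]
for p in [(250.3,236.4),(250,236.5)]: print(at_z(*p,171.5))
vv,uu=np.mgrid[0:480,0:640];P=world(s,uu,vv)
m=(abs(P[...,2]-169)<8)&(abs(P[...,0]-550)<32)&(abs(P[...,1]-182)<40)&(s['color'].min(2)>190)
q=P[m][:,:2]; 
# robust circle r=25 fit: boundary points not occluded: +x side and -y side
from scipy.optimize import least_squares
B=[]
for yb in np.arange(q[:,1].min(),q[:,1].max(),2.6):
    k=q[abs(q[:,1]-yb)<1.3]
    if len(k): B.append(k[k[:,0].argmax()])
B=np.array(B);B=B[B[:,0]>545]
r=least_squares(lambda c:np.hypot(B[:,0]-c[0],B[:,1]-c[1])-24.2,[550,180],loss='soft_l1');print(r.x,len(B),r.fun.round(1))
```

```text
[550.36640834 181.91973748 171.5       ]
[550.09851723 182.6909048  171.5       ]
[548.47405157 180.89207563] 14 [ 0.3 -0.5  0.5  0.6 -0.9  0.2 -1.2 -1.7  1.2  0.8 -2.   0.7  1.5 -0.6]
```

Call:
{"method": "apply_moves", "body": {"deltas": [{"jaw":-1,"tx":0,"ty":0,"tz":1.5,"spin":0},{"jaw":-1,"tx":0,"ty":0,"tz":1.5,"spin":0},{"jaw":-1,"tx":0,"ty":0,"tz":1.5,"spin":0},{"jaw":-1,"tx":0,"ty":0,"tz":1.5,"spin":0},{"jaw":-1,"tx":0,"ty":0,"tz":1,"spin":0},{"jaw":-1,"tx":0,"ty":0,"tz":0.5,"spin":0},{"jaw":-1,"tx":0,"ty":0,"tz":0.4,"spin":0},{"jaw":-1,"tx":0,"ty":0,"tz":0.3,"spin":0},{"jaw":-1,"tx":0,"ty":0,"tz":0.2,"spin":0},{"jaw":-1,"tx":0,"ty":0,"tz":0,"spin":0}]}}

```text
clock: 8.85
tcp_pos: [464.1, 187.0, 88.2]
tcp_rot: [-0.0, 0.995, 0.101, 0.0]
contact_force: [-0.9, -0.2, -1.8]
grip_width: 46.6
gripper_force: 58.0
```

Call:
{"method": "apply_moves", "body": {"deltas": [{"jaw":-1,"tx":0,"ty":0,"tz":0.2,"spin":0},{"jaw":-1,"tx":0,"ty":0,"tz":0.2,"spin":0},{"jaw":-1,"tx":0,"ty":0,"tz":0.2,"spin":0},{"jaw":-1,"tx":0,"ty":0,"tz":0.1,"spin":0},{"jaw":-1,"tx":0,"ty":0,"tz":0.1,"spin":0},{"jaw":-1,"tx":0,"ty":0,"tz":0.1,"spin":0},{"jaw":-1,"tx":0,"ty":0,"tz":0,"spin":0},{"jaw":-1,"tx":0,"ty":0,"tz":0,"spin":0},{"jaw":-1,"tx":0,"ty":0,"tz":0,"spin":0},{"jaw":-1,"tx":0,"ty":0,"tz":0,"spin":0}]}}

```text
clock: 9.85
tcp_pos: [464.0, 187.0, 79.1]
tcp_rot: [-0.0, 0.995, 0.101, -0.0]
contact_force: [-1.5, -0.5, -1.5]
grip_width: 46.6
gripper_force: 58.0
```

Call:
{"method": "apply_moves", "body": {"deltas": [{"jaw":-1,"tx":0,"ty":0,"tz":0.07,"spin":0},{"jaw":0.3,"tx":0,"ty":0,"tz":0,"spin":0},{"jaw":0.3,"tx":0,"ty":0,"tz":0,"spin":0},{"jaw":0.3,"tx":0,"ty":0,"tz":0,"spin":0},{"jaw":0.3,"tx":0,"ty":0,"tz":-1,"spin":0},{"jaw":0.3,"tx":0,"ty":0,"tz":-2,"spin":0},{"jaw":0.3,"tx":0,"ty":0,"tz":-4,"spin":0},{"jaw":0.3,"tx":0,"ty":0,"tz":-4.5,"spin":0},{"jaw":0.3,"tx":2,"ty":4,"tz":0,"spin":0},{"jaw":0.3,"tx":-1,"ty":5,"tz":0,"spin":0}]}}

```text
clock: 10.85
tcp_pos: [495.4, 102.2, 197.0]
tcp_rot: [0.0, 0.995, 0.103, 0.004]
contact_force: [0.1, -0.7, -0.4]
grip_width: 56.6
gripper_force: 0.0
```

Call:
{"method": "apply_moves", "body": {"deltas": [{"jaw":0.6,"tx":-2,"ty":5,"tz":0,"spin":0},{"jaw":0.6,"tx":-2,"ty":5,"tz":0,"spin":0},{"jaw":0.6,"tx":-2,"ty":5,"tz":0,"spin":0},{"jaw":0.6,"tx":-2,"ty":5,"tz":0,"spin":0},{"jaw":0.6,"tx":-2,"ty":5,"tz":0,"spin":0},{"jaw":0.6,"tx":-2,"ty":5,"tz":0,"spin":0},{"jaw":0.6,"tx":0,"ty":5,"tz":0,"spin":0},{"jaw":0.6,"tx":0,"ty":0,"tz":0,"spin":0},{"jaw":0.6,"tx":0,"ty":0,"tz":0,"spin":0},{"jaw":0.6,"tx":0,"ty":0,"tz":0,"spin":0}]}}

```text
clock: 11.85
tcp_pos: [448.5, -241.6, 193.6]
tcp_rot: [-0.0, 0.995, 0.101, 0.0]
contact_force: [0.3, 0.1, -0.5]
grip_width: 69.2
gripper_force: 0.0
```

Run:
```python
from h import *
plates('top');plates('scene')
s=snap('top','j3.png');cv2.imwrite('pics/j3c.png',cv2.resize(cv2.imread('pics/j3.png')[215:315,170:400],None,fx=3.4,fy=3.4,interpolation=cv2.INTER_CUBIC))
```

```text
top 0.79 589 [502.9 184.6  81.1] rect 503.7 184.5 48 139 yaw -0.086
top 0.79 493 [ 451.3 -109.4    4.8] rect 449.5 -110.5 133 48 yaw 0.272
scene 0.81 428 [504.9 181.   80.5] rect 506.2 180.7 51 140 yaw -0.088
scene 0.79 527 [446.8 -19.7   4.8] rect 450.7 -17.1 145 51 yaw 0.283
scene 0.58 543 [ 446.4 -115.7    5. ] rect 447.7 -114.0 141 50 yaw 0.255
scene 0.53 30 [447.3 183.9  73.9] rect 493.3 179.2 24 131 yaw -0.003
```

View pics/j3c.png

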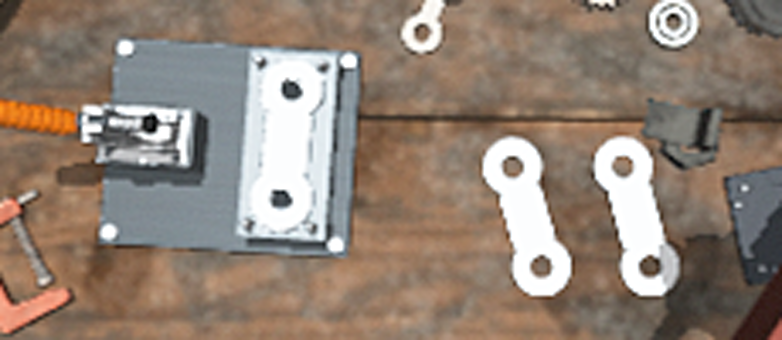

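Plate at (285,145) in the crop now lies flat on the pack. Next is the one at (650,215).

Run:
```python
from h import *
x,y,a=eye(449,-112,.26);print(x,y,a);go((x,y,60),a)
```

```text
409.02429134677936 -121.59962070463305 2.0925957145940464
a0 -1.367 tcp [ 448.7 -241.4  193.6] spin -0.318 txyz cm [  2.53 -12.36  13.36]
```

Call:
{"method": "apply_moves", "body": {"deltas": [{"jaw":0.6,"tx":0,"ty":0,"tz":0,"spin":-0.106},{"jaw":0.6,"tx":0,"ty":0,"tz":0,"spin":-0.106},{"jaw":0.6,"tx":0,"ty":0,"tz":0,"spin":-0.106},{"jaw":0.6,"tx":0.8,"ty":-4,"tz":0,"spin":0},{"jaw":0.6,"tx":0.8,"ty":-4,"tz":0,"spin":0},{"jaw":0.6,"tx":0.93,"ty":-4.36,"tz":0,"spin":0},{"jaw":0.6,"tx":0,"ty":0,"tz":4,"spin":0},{"jaw":0.6,"tx":0,"ty":0,"tz":4,"spin":0},{"jaw":0.6,"tx":0,"ty":0,"tz":4,"spin":0},{"jaw":0.6,"tx":0,"ty":0,"tz":1.3,"spin":0}]}}

```text
clock: 13.1
tcp_pos: [406.2, -120.4, 56.6]
tcp_rot: [-0.002, 0.966, 0.258, -0.002]
contact_force: [-0.8, 0.3, 1.1]
grip_width: 69.8
gripper_force: 0.0
```

Call:
{"method": "apply_moves", "body": {"deltas": [{"jaw":0.6,"tx":0,"ty":0,"tz":0,"spin":0},{"jaw":0.6,"tx":0,"ty":0,"tz":0,"spin":0},{"jaw":0.6,"tx":0,"ty":0,"tz":0,"spin":0},{"jaw":0.6,"tx":0,"ty":0,"tz":0,"spin":0},{"jaw":0.6,"tx":0,"ty":0,"tz":0,"spin":0},{"jaw":0.6,"tx":0,"ty":0,"tz":0,"spin":0},{"jaw":0.6,"tx":0,"ty":0,"tz":0,"spin":0},{"jaw":0.6,"tx":0,"ty":0,"tz":0,"spin":0},{"jaw":0.6,"tx":0,"ty":0,"tz":0,"spin":0},{"jaw":0.6,"tx":0,"ty":0,"tz":0,"spin":0}]}}

```text
clock: 14.1
tcp_pos: [409.0, -122.6, 60.3]
tcp_rot: [-0.0, 0.966, 0.257, -0.0]
contact_force: [0.1, -0.0, -0.3]
grip_width: 69.4
gripper_force: 0.0
```

Run:
```python
from h import *
plates('top')
x,y,a=eye(449,-112,.26);go((x,y,2.6),a)
```

```text
top 0.93 425 [454.2 -11.1   5. ] rect 450.0 -13.5 129 46 yaw 0.262
top 0.81 586 [503.4 184.6  81.2] rect 502.5 184.8 48 136 yaw -0.07
top 0.75 232 [487.4 -97.8   4.6] rect 485.9 -93.3 46 71 yaw -0.121
a0 -1.051 tcp [ 409.  -122.6   60.3] spin -0.002 txyz cm [ 0.05 -0.09  5.77]
```

Call:
{"method": "apply_moves", "body": {"deltas": [{"jaw":0.6,"tx":0,"ty":-0.1,"tz":2,"spin":0},{"jaw":0.6,"tx":0,"ty":0,"tz":2,"spin":0},{"jaw":0.6,"tx":0,"ty":0,"tz":1.2,"spin":0},{"jaw":0.6,"tx":0,"ty":0,"tz":0.57,"spin":0},{"jaw":0.6,"tx":0,"ty":0,"tz":0,"spin":0},{"jaw":-1,"tx":0,"ty":0,"tz":0,"spin":0},{"jaw":-1,"tx":0,"ty":0,"tz":0,"spin":0},{"jaw":-1,"tx":0,"ty":0,"tz":0,"spin":0},{"jaw":-1,"tx":0,"ty":0,"tz":0,"spin":0},{"jaw":-1,"tx":0,"ty":0,"tz":0,"spin":0}]}}

```text
clock: 15.2
tcp_pos: [409.1, -122.0, 3.2]
tcp_rot: [0.0, 0.966, 0.257, 0.0]
contact_force: [-0.1, 0.2, 4.1]
grip_width: 46.4
gripper_force: 57.9
```

Call:
{"method": "apply_moves", "body": {"deltas": [{"jaw":-1,"tx":0,"ty":0,"tz":0,"spin":0},{"jaw":-1,"tx":0,"ty":0,"tz":-0.5,"spin":0},{"jaw":-1,"tx":0,"ty":0,"tz":-1,"spin":0},{"jaw":-1,"tx":0,"ty":0,"tz":-2,"spin":0},{"jaw":-1,"tx":0,"ty":0,"tz":-2.5,"spin":0},{"jaw":-1,"tx":0,"ty":0,"tz":-2.5,"spin":0},{"jaw":-1,"tx":0,"ty":0,"tz":-3,"spin":0},{"jaw":-1,"tx":0,"ty":0,"tz":-3.5,"spin":0},{"jaw":-1,"tx":0,"ty":0,"tz":-2.5,"spin":0},{"jaw":-1,"tx":0,"ty":0,"tz":0,"spin":0}]}}

```text
clock: 16.2
tcp_pos: [410.8, -122.8, 181.9]
tcp_rot: [0.003, 0.966, 0.257, 0.003]
contact_force: [0.2, 0.0, -1.7]
grip_width: 46.4
gripper_force: 57.9
```

Run:
```python
from h import *
fareye(100)
x,y,a=eye(504,184.5,-.065);print(x,y,a);go((x,y,178),a)
```

```text
far eye 210 [494.7 -99.5  24.3 180. ] tcp [ 410.8 -122.8  181.9] a -1.051
463.0517474239443 188.16750745978086 1.7675957145940462
a0 -1.051 tcp [ 409.5 -122.2  179.3] spin 0.323 txyz cm [ 11.32 -29.39   0.13]
```

Call:
{"method": "apply_moves", "body": {"deltas": [{"jaw":-1,"tx":0,"ty":0,"tz":0,"spin":0.11},{"jaw":-1,"tx":0,"ty":0,"tz":0,"spin":0.11},{"jaw":-1,"tx":0,"ty":0,"tz":0,"spin":0.115},{"jaw":-1,"tx":1,"ty":-2.6,"tz":0,"spin":0},{"jaw":-1,"tx":1.8,"ty":-4.6,"tz":0,"spin":0},{"jaw":-1,"tx":1.8,"ty":-4.6,"tz":0,"spin":0},{"jaw":-1,"tx":1.8,"ty":-4.6,"tz":0,"spin":0},{"jaw":-1,"tx":1.8,"ty":-4.6,"tz":0,"spin":0},{"jaw":-1,"tx":1.8,"ty":-4.6,"tz":0,"spin":0},{"jaw":-1,"tx":1.3,"ty":-3.8,"tz":0,"spin":0}]}}

```text
clock: 17.25
tcp_pos: [464.1, 190.4, 175.2]
tcp_rot: [0.0, 0.996, 0.093, -0.002]
contact_force: [0.6, 0.7, -2.8]
grip_width: 46.4
gripper_force: 57.9
```

Call:
{"method": "apply_moves", "body": {"deltas": [{"jaw":-1,"tx":0,"ty":0,"tz":0,"spin":0},{"jaw":-1,"tx":0,"ty":0,"tz":0,"spin":0},{"jaw":-1,"tx":0,"ty":0,"tz":0,"spin":0},{"jaw":-1,"tx":0,"ty":0,"tz":0,"spin":0},{"jaw":-1,"tx":0,"ty":0,"tz":0,"spin":0},{"jaw":-1,"tx":0,"ty":0,"tz":0,"spin":0},{"jaw":-1,"tx":0,"ty":0,"tz":0,"spin":0},{"jaw":-1,"tx":0,"ty":0,"tz":0,"spin":0},{"jaw":-1,"tx":0,"ty":0,"tz":0,"spin":0},{"jaw":-1,"tx":0,"ty":0,"tz":0,"spin":0}]}}

```text
clock: 18.25
tcp_pos: [465.7, 188.0, 177.7]
tcp_rot: [-0.0, 0.996, 0.092, 0.0]
contact_force: [-0.4, -0.1, -2.1]
grip_width: 45.8
gripper_force: 57.9
```

```bash
cat >> h.py <<'E'
def farfit():
    st,M=pose();t=np.array(st['tcp_pos']);s=snap('top')
    vv,uu=np.mgrid[0:480,0:640];P=world(s,uu,vv)
    m=(abs(P[...,2]-t[2]+2)<9)&(abs(P[...,0]-550)<32)&(abs(P[...,1]-182)<40)&(s['color'].min(2)>190)
    q=P[m][:,:2]
    from scipy.optimize import least_squares
    B=np.array([k[k[:,0].argmax()] for yb in np.arange(q[:,1].min(),q[:,1].max(),2.6) for k in [q[abs(q[:,1]-yb)<1.3]] if len(k)]);B=B[B[:,0]>545]
    r=least_squares(lambda c:np.hypot(B[:,0]-c[0],B[:,1]-c[1])-24.2,[550,180],loss='soft_l1');print('farfit',r.x,len(B),'tcp',np.round(t,1))
E
python3 - <<'E'
from h import *
farfit()
x,y,a=eye(504,184.5,-.065);go((x,y,93),a)
E
```

```text
farfit [550.09278389 181.59301736] 13 tcp [465.7 188.  177.7]
a0 -1.386 tcp [465.6 188.1 177.6] spin -0.012 txyz cm [-0.25 -0.06  8.46]
```

Call:
{"method": "apply_moves", "body": {"deltas": [{"jaw":-1,"tx":-0.15,"ty":0,"tz":1.5,"spin":0},{"jaw":-1,"tx":0,"ty":0,"tz":1.5,"spin":0},{"jaw":-1,"tx":0,"ty":0,"tz":1.5,"spin":0},{"jaw":-1,"tx":0,"ty":0,"tz":1.5,"spin":0},{"jaw":-1,"tx":0,"ty":0,"tz":1,"spin":0},{"jaw":-1,"tx":0,"ty":0,"tz":0.5,"spin":0},{"jaw":-1,"tx":0,"ty":0,"tz":0.4,"spin":0},{"jaw":-1,"tx":0,"ty":0,"tz":0.3,"spin":0},{"jaw":-1,"tx":0,"ty":0,"tz":0.2,"spin":0},{"jaw":-1,"tx":0,"ty":0,"tz":0,"spin":0}]}}

```text
clock: 19.3
tcp_pos: [464.4, 187.8, 93.8]
tcp_rot: [-0.0, 0.996, 0.092, 0.0]
contact_force: [-0.2, -1.2, -1.9]
grip_width: 46.2
gripper_force: 57.9
```

Call:
{"method": "apply_moves", "body": {"deltas": [{"jaw":-1,"tx":0,"ty":0,"tz":0.2,"spin":0},{"jaw":-1,"tx":0,"ty":0,"tz":0.2,"spin":0},{"jaw":-1,"tx":0,"ty":0,"tz":0.2,"spin":0},{"jaw":-1,"tx":0,"ty":0,"tz":0.1,"spin":0},{"jaw":-1,"tx":0,"ty":0,"tz":0.1,"spin":0},{"jaw":-1,"tx":0,"ty":0,"tz":0,"spin":0},{"jaw":-1,"tx":0,"ty":0,"tz":0,"spin":0},{"jaw":-1,"tx":0,"ty":0,"tz":0,"spin":0},{"jaw":-1,"tx":0,"ty":0,"tz":0,"spin":0},{"jaw":-1,"tx":0,"ty":0,"tz":0,"spin":0}]}}

```text
clock: 20.3
tcp_pos: [464.2, 187.8, 85.7]
tcp_rot: [-0.0, 0.996, 0.092, 0.0]
contact_force: [-0.9, 0.4, -0.4]
grip_width: 46.2
gripper_force: 57.9
```

Call:
{"method": "apply_moves", "body": {"deltas": [{"jaw":-1,"tx":0,"ty":0,"tz":0.04,"spin":0},{"jaw":0.3,"tx":0,"ty":0,"tz":0,"spin":0},{"jaw":0.3,"tx":0,"ty":0,"tz":0,"spin":0},{"jaw":0.3,"tx":0,"ty":0,"tz":0,"spin":0},{"jaw":0.3,"tx":0,"ty":0,"tz":-1,"spin":0},{"jaw":0.3,"tx":0,"ty":0,"tz":-2,"spin":0},{"jaw":0.3,"tx":0,"ty":0,"tz":-4,"spin":0},{"jaw":0.3,"tx":0,"ty":0,"tz":-4.5,"spin":0},{"jaw":0.3,"tx":0,"ty":3,"tz":0,"spin":0},{"jaw":0.3,"tx":0,"ty":5,"tz":0,"spin":0}]}}

```text
clock: 21.3
tcp_pos: [480.4, 110.3, 203.7]
tcp_rot: [-0.0, 0.996, 0.094, 0.003]
contact_force: [0.3, 0.3, -1.2]
grip_width: 56.8
gripper_force: 0.0
```

Call:
{"method": "apply_moves", "body": {"deltas": [{"jaw":0.6,"tx":0,"ty":3,"tz":0,"spin":-0.12},{"jaw":0.6,"tx":-2,"ty":3,"tz":0,"spin":-0.12},{"jaw":0.6,"tx":-3,"ty":3,"tz":0,"spin":-0.12},{"jaw":0.6,"tx":-2,"ty":0,"tz":0,"spin":0},{"jaw":0.6,"tx":0,"ty":0,"tz":0,"spin":0},{"jaw":0.6,"tx":0,"ty":0,"tz":0,"spin":0},{"jaw":0.6,"tx":0,"ty":0,"tz":0,"spin":0},{"jaw":0.6,"tx":0,"ty":0,"tz":0,"spin":0},{"jaw":0.6,"tx":0,"ty":0,"tz":0,"spin":0},{"jaw":0.6,"tx":0,"ty":0,"tz":0,"spin":0}]}}

```text
clock: 22.3
tcp_pos: [442.4, -4.6, 200.1]
tcp_rot: [-0.0, 0.963, 0.269, -0.0]
contact_force: [-0.3, 0.2, 0.2]
grip_width: 69.2
gripper_force: 0.0
```

Run:
```python
from h import *
plates('top');plates('scene')
x,y,a=eye(448,-16,.285);go((x,y,60),a)
```

```text
top 0.8 619 [503.6 185.1  87.3] rect 505.6 185.3 49 138 yaw -0.08
top 0.38 40 [387.8 -24.4   4.5] rect 388.1 -25.1 12 27 yaw 1.389
scene 0.82 526 [445.3 -20.2   4.7] rect 448.5 -18.9 142 49 yaw 0.28
scene 0.73 283 [483.6 181.3  86.4] rect 485.4 181.0 49 99 yaw -0.069
a0 -1.026 tcp [442.2  -4.9 200.2] spin -0.002 txyz cm [-4.03  0.09 14.02]
```

Call:
{"method": "apply_moves", "body": {"deltas": [{"jaw":0.6,"tx":-2,"ty":0.05,"tz":4,"spin":0},{"jaw":0.6,"tx":-2,"ty":0.05,"tz":4,"spin":0},{"jaw":0.6,"tx":0,"ty":0,"tz":4,"spin":0},{"jaw":0.6,"tx":0,"ty":0,"tz":3,"spin":0},{"jaw":0.6,"tx":0,"ty":0,"tz":0,"spin":0},{"jaw":0.6,"tx":0,"ty":0,"tz":0,"spin":0},{"jaw":0.6,"tx":0,"ty":0,"tz":2,"spin":0},{"jaw":0.6,"tx":0,"ty":0,"tz":1.5,"spin":0},{"jaw":0.6,"tx":0,"ty":0,"tz":0.8,"spin":0},{"jaw":0.6,"tx":0,"ty":0,"tz":0.42,"spin":0}]}}

```text
clock: 23.5
tcp_pos: [409.8, -26.9, 4.0]
tcp_rot: [0.0, 0.963, 0.269, 0.001]
contact_force: [-1.0, -0.6, -0.4]
grip_width: 69.5
gripper_force: 0.0
```

Call:
{"method": "apply_moves", "body": {"deltas": [{"jaw":0.6,"tx":0,"ty":0,"tz":0,"spin":0},{"jaw":0.6,"tx":0,"ty":0,"tz":0,"spin":0},{"jaw":-1,"tx":0,"ty":0,"tz":0,"spin":0},{"jaw":-1,"tx":0,"ty":0,"tz":0,"spin":0},{"jaw":-1,"tx":0,"ty":0,"tz":0,"spin":0},{"jaw":-1,"tx":0,"ty":0,"tz":0,"spin":0},{"jaw":-1,"tx":0,"ty":0,"tz":0,"spin":0},{"jaw":-1,"tx":0,"ty":0,"tz":0,"spin":0},{"jaw":-1,"tx":0,"ty":0,"tz":0,"spin":0},{"jaw":-1,"tx":0,"ty":0,"tz":0,"spin":0}]}}

```text
clock: 24.5
tcp_pos: [408.7, -26.7, 3.2]
tcp_rot: [0.0, 0.963, 0.269, 0.0]
contact_force: [0.5, -0.6, 3.0]
grip_width: 46.3
gripper_force: 57.9
```

Call:
{"method": "apply_moves", "body": {"deltas": [{"jaw":-1,"tx":0,"ty":0,"tz":-0.5,"spin":0},{"jaw":-1,"tx":0,"ty":0,"tz":-1,"spin":0},{"jaw":-1,"tx":0,"ty":0,"tz":-2,"spin":0},{"jaw":-1,"tx":0,"ty":0,"tz":-2.5,"spin":0},{"jaw":-1,"tx":0,"ty":0,"tz":-2.5,"spin":0},{"jaw":-1,"tx":0,"ty":0,"tz":-3,"spin":0},{"jaw":-1,"tx":0,"ty":0,"tz":-3.5,"spin":0},{"jaw":-1,"tx":0,"ty":0,"tz":-3,"spin":0},{"jaw":-1,"tx":0,"ty":0,"tz":0,"spin":0},{"jaw":-1,"tx":0,"ty":0,"tz":0,"spin":0}]}}

```text
clock: 25.5
tcp_pos: [408.6, -26.6, 183.4]
tcp_rot: [0.0, 0.963, 0.269, 0.001]
contact_force: [0.0, -0.2, -3.8]
grip_width: 46.1
gripper_force: 57.9
```

Run:
```python
from h import *
fareye(100)
x,y,a=eye(504,184.5,-.065);print(x,y,a);go((x,y,182),a)
```

```text
far eye 144 [491.7  -2.6  24.4 180.1] tcp [408.6 -26.6 183.4] a -1.026
463.0517474239443 188.16750745978086 1.7675957145940462
a0 -1.026 tcp [407.7 -26.4 182.2] spin 0.348 txyz cm [  9.62 -19.96   0.02]
```

Call:
{"method": "apply_moves", "body": {"deltas": [{"jaw":-1,"tx":0,"ty":0,"tz":0,"spin":0.12},{"jaw":-1,"tx":0,"ty":0,"tz":0,"spin":0.12},{"jaw":-1,"tx":0,"ty":0,"tz":0,"spin":0.11},{"jaw":-1,"tx":1.6,"ty":-3,"tz":0,"spin":0},{"jaw":-1,"tx":2,"ty":-4.2,"tz":0,"spin":0},{"jaw":-1,"tx":2,"ty":-4.2,"tz":0,"spin":0},{"jaw":-1,"tx":2,"ty":-4.2,"tz":0,"spin":0},{"jaw":-1,"tx":1.4,"ty":-3,"tz":0,"spin":0},{"jaw":-1,"tx":0.65,"ty":-1.4,"tz":0,"spin":0},{"jaw":-1,"tx":0,"ty":0,"tz":0,"spin":0}]}}

```text
clock: 26.55
tcp_pos: [463.3, 189.4, 181.0]
tcp_rot: [0.0, 0.995, 0.099, -0.002]
contact_force: [0.3, 0.5, -2.0]
grip_width: 46.1
gripper_force: 57.9
```

Call:
{"method": "apply_moves", "body": {"deltas": [{"jaw":-1,"tx":0,"ty":0,"tz":0,"spin":0},{"jaw":-1,"tx":0,"ty":0,"tz":0,"spin":0},{"jaw":-1,"tx":0,"ty":0,"tz":0,"spin":0},{"jaw":-1,"tx":0,"ty":0,"tz":0,"spin":0},{"jaw":-1,"tx":0,"ty":0,"tz":0,"spin":0},{"jaw":-1,"tx":0,"ty":0,"tz":0,"spin":0},{"jaw":-1,"tx":0,"ty":0,"tz":0,"spin":0},{"jaw":-1,"tx":0,"ty":0,"tz":0,"spin":0},{"jaw":-1,"tx":0,"ty":0,"tz":0,"spin":0},{"jaw":-1,"tx":0,"ty":0,"tz":0,"spin":0}]}}

```text
clock: 27.55
tcp_pos: [464.5, 188.3, 183.0]
tcp_rot: [-0.0, 0.995, 0.097, -0.0]
contact_force: [-0.3, 1.0, -3.2]
grip_width: 46.1
gripper_force: 57.9
```

Run:
```python
from h import *
farfit()
x,y,a=eye(504,184.5,-.065);go((x,y,91.2),a)
```

```text
farfit [548.61708286 182.45099463] 14 tcp [464.5 188.3 183. ]
a0 -1.376 tcp [464.5 188.3 183. ] spin -0.002 txyz cm [-0.14 -0.01  9.18]
```

Call:
{"method": "apply_moves", "body": {"deltas": [{"jaw":-1,"tx":0,"ty":0.05,"tz":1.5,"spin":0},{"jaw":-1,"tx":0,"ty":0,"tz":1.5,"spin":0},{"jaw":-1,"tx":0,"ty":0,"tz":1.5,"spin":0},{"jaw":-1,"tx":0,"ty":0,"tz":1.5,"spin":0},{"jaw":-1,"tx":0,"ty":0,"tz":1,"spin":0},{"jaw":-1,"tx":0,"ty":0,"tz":0.5,"spin":0},{"jaw":-1,"tx":0,"ty":0,"tz":0.4,"spin":0},{"jaw":-1,"tx":0,"ty":0,"tz":0.3,"spin":0},{"jaw":-1,"tx":0,"ty":0,"tz":0.2,"spin":0},{"jaw":-1,"tx":0,"ty":0,"tz":0,"spin":0}]}}

```text
clock: 28.6
tcp_pos: [464.7, 187.8, 99.2]
tcp_rot: [-0.0, 0.995, 0.097, 0.0]
contact_force: [-0.4, -0.8, -2.4]
grip_width: 45.9
gripper_force: 57.9
```

Call:
{"method": "apply_moves", "body": {"deltas": [{"jaw":-1,"tx":0,"ty":0,"tz":0.2,"spin":0},{"jaw":-1,"tx":0,"ty":0,"tz":0.2,"spin":0},{"jaw":-1,"tx":0,"ty":0,"tz":0.2,"spin":0},{"jaw":-1,"tx":0,"ty":0,"tz":0.1,"spin":0},{"jaw":-1,"tx":0,"ty":0,"tz":0.08,"spin":0},{"jaw":-1,"tx":0,"ty":0,"tz":0,"spin":0},{"jaw":-1,"tx":0,"ty":0,"tz":0,"spin":0},{"jaw":-1,"tx":0,"ty":0,"tz":0,"spin":0},{"jaw":-1,"tx":0,"ty":0,"tz":0,"spin":0},{"jaw":-1,"tx":0,"ty":0,"tz":0,"spin":0}]}}

```text
clock: 29.6
tcp_pos: [464.7, 187.8, 91.3]
tcp_rot: [-0.0, 0.995, 0.097, 0.0]
contact_force: [-1.2, 0.0, -0.9]
grip_width: 46.2
gripper_force: 57.9
```

Call:
{"method": "apply_moves", "body": {"deltas": [{"jaw":-1,"tx":0,"ty":0,"tz":0.03,"spin":0},{"jaw":0.3,"tx":0,"ty":0,"tz":0,"spin":0},{"jaw":0.3,"tx":0,"ty":0,"tz":0,"spin":0},{"jaw":0.3,"tx":0,"ty":0,"tz":0,"spin":0},{"jaw":0.3,"tx":0,"ty":0,"tz":-1,"spin":0},{"jaw":0.3,"tx":0,"ty":0,"tz":-2,"spin":0},{"jaw":0.3,"tx":0,"ty":0,"tz":-4,"spin":0},{"jaw":0.3,"tx":0,"ty":0,"tz":-4.5,"spin":0},{"jaw":0.3,"tx":0,"ty":3,"tz":0,"spin":0},{"jaw":0.3,"tx":0,"ty":5,"tz":0,"spin":0}]}}

```text
clock: 30.6
tcp_pos: [481.5, 110.5, 209.2]
tcp_rot: [-0.0, 0.995, 0.099, 0.003]
contact_force: [0.7, 0.1, -1.2]
grip_width: 56.7
gripper_force: 0.0
```

Call:
{"method": "apply_moves", "body": {"deltas": [{"jaw":0,"tx":0,"ty":5,"tz":0,"spin":0},{"jaw":0,"tx":0,"ty":5,"tz":0,"spin":0},{"jaw":0,"tx":0,"ty":5,"tz":0,"spin":0},{"jaw":0,"tx":0,"ty":5,"tz":0,"spin":0},{"jaw":0,"tx":0,"ty":3,"tz":0,"spin":0},{"jaw":0,"tx":0,"ty":0,"tz":0,"spin":0},{"jaw":0,"tx":0,"ty":0,"tz":0,"spin":0},{"jaw":0,"tx":0,"ty":0,"tz":0,"spin":0},{"jaw":0,"tx":0,"ty":0,"tz":0,"spin":0},{"jaw":0,"tx":0,"ty":0,"tz":0,"spin":0}]}}

```text
clock: 31.6
tcp_pos: [524.6, -115.2, 206.1]
tcp_rot: [-0.0, 0.995, 0.098, 0.0]
contact_force: [0.6, -0.2, 0.1]
grip_width: 43.8
gripper_force: 0.0
```

```bash
cat >> h.py <<'E'
def blue(n):
    s=snap(n);h=cv2.cvtColor(s['color'],cv2.COLOR_RGB2HSV);m=((h[...,0]>100)&(h[...,0]<130)&(h[...,1]>150)&(h[...,2]>60)).astype(np.uint8)
    k,lab,stt,_=cv2.connectedComponentsWithStats(m)
    for i in range(1,k):
        if stt[i,4]<15: continue
        v,u=np.nonzero(lab==i);P=world(s,u,v);zt=np.percentile(P[:,2],95)
        T=P[P[:,2]>zt-6]
        if P[:,1].min()<-450 or zt<60 or zt>260 : continue
        print(n,'blue',len(P),'top z',round(zt,1),'top xy',np.round(T[:,:2].mean(0),1),'all',np.round(P.mean(0),1))
def stand(s):
    vv,uu=np.mgrid[0:480,0:640];P=world(s,uu,vv)
    m=(abs(P[...,2]-78)<5)&(abs(P[...,0]-400)<90)&(abs(P[...,1]+324)<60);q=P[m]
    print('rack top',len(q),cv2.minAreaRect(q[:,:2].astype(np.float32)))
E
python3 - <<'E'
from h import *
plates('top')
blue('top');blue('scene');stand(snap('top'));stand(snap('scene'))
for n in ('top','scene'): print([(np.round(d['at'],1).tolist(),round(d['conf'],2)) for d in models.mark_of('rack_hole_1',n)],[(np.round(d['at'],1).tolist(),round(d['conf'],2)) for d in models.mark_of('drift_1',n)],[(np.round(d['at'],1).tolist(),round(d['conf'],2)) for d in models.mark_of('jig_hole_1',n)])
print(pose()[0]['tcp_pos'])
s=snap('top','j4.png');cv2.imwrite('pics/j4c.png',cv2.resize(cv2.imread('pics/j4.png')[215:315,180:300],None,fx=5,fy=5,interpolation=cv2.INTER_CUBIC))
E
```

```text
top 0.81 561 [503.7 185.1  93.3] rect 503.8 184.4 48 134 yaw -0.07
top blue 59 top z 136.3 top xy [ 431.9 -324.7] all [ 431.9 -321.7  125.5]
top blue 60 top z 135.9 top xy [ 369.1 -317.1] all [ 369.5 -314.4  124.9]
scene blue 227 top z 146.6 top xy [ 930.5 1480.9] all [ 930.9 1481.6   97.4]
scene blue 77 top z 131.3 top xy [ 425.2 -331.4] all [ 425.  -331.1  110.9]
scene blue 80 top z 132.0 top xy [ 360.7 -324.3] all [ 361.  -323.8  110.8]
rack top 687 ((399.79473876953125, -321.3385009765625), (57.935646057128906, 124.74906921386719), 83.23943328857422)
rack top 758 ((400.6430358886719, -324.8116455078125), (58.51533126831055, 128.01971435546875), 83.4093246459961)
[([368.3, -322.2, 77.7], 0.7), ([429.8, -329.9, 78.2], 0.56), ([504.4, 185.1, 89.4], 0.54)] [([369.8, -320.6, 11.9], 0.7), ([431.6, -327.3, 14.0], 0.5)] [([549.5, 180.9, 71.1], 0.86), ([457.1, 185.3, 72.7], 0.67)]
[([430.8, -328.3, 75.6], 0.7), ([367.7, -324.8, 73.1], 0.63), ([366.6, -317.0, 13.7], 0.63)] [([366.6, -318.1, 10.2], 0.58)] [([458.4, 185.9, 72.7], 0.87), ([550.3, 179.6, 72.3], 0.8)]
[ 524.61930095 -116.41118909  205.93615729]
```

View pics/j4c.png

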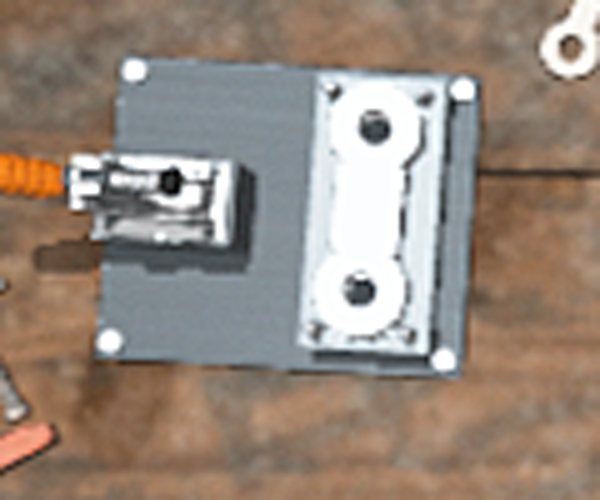

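Top plate sits flat at (365,210) in the crop, with both holes open and the four pins clear. Now the drifts.

Run:
```python
from h import *
go((431.7,-326,160),None)
go((431.7,-326,88),None)
```

```text
a0 -1.376 tcp [ 524.6 -116.4  205.9] spin 0 txyz cm [-13.17  18.77   4.59]
a0 -1.376 tcp [ 524.6 -116.4  205.9] spin 0 txyz cm [-13.17  18.77  11.79]
```

Call:
{"method": "apply_moves", "body": {"deltas": [{"jaw":0,"tx":-2.5,"ty":3.5,"tz":0,"spin":0},{"jaw":0,"tx":-2.7,"ty":3.8,"tz":0,"spin":0},{"jaw":0,"tx":-2.7,"ty":3.8,"tz":0,"spin":0},{"jaw":0,"tx":-2.7,"ty":3.8,"tz":1,"spin":0},{"jaw":0,"tx":-2.57,"ty":3.87,"tz":2,"spin":0},{"jaw":0,"tx":0,"ty":0,"tz":1.6,"spin":0},{"jaw":0,"tx":0,"ty":0,"tz":0,"spin":0},{"jaw":0,"tx":0,"ty":0,"tz":0,"spin":0},{"jaw":0,"tx":0,"ty":0,"tz":0,"spin":0},{"jaw":0,"tx":0,"ty":0,"tz":0,"spin":0}]}}

```text
clock: 33.25
tcp_pos: [433.0, -325.2, 161.4]
tcp_rot: [0.001, 0.995, 0.098, 0.001]
contact_force: [-0.1, -0.3, -0.7]
grip_width: 43.7
gripper_force: 0.0
```

Call:
{"method": "apply_moves", "body": {"deltas": [{"jaw":0,"tx":0,"ty":0,"tz":1.5,"spin":0},{"jaw":0,"tx":0,"ty":0,"tz":1.5,"spin":0},{"jaw":0,"tx":0,"ty":0,"tz":1.5,"spin":0},{"jaw":0,"tx":0,"ty":0,"tz":1.5,"spin":0},{"jaw":0,"tx":0,"ty":0,"tz":1.1,"spin":0},{"jaw":0,"tx":0,"ty":0,"tz":0,"spin":0},{"jaw":0,"tx":0,"ty":0,"tz":0,"spin":0},{"jaw":0,"tx":0,"ty":0,"tz":0,"spin":0},{"jaw":0,"tx":0,"ty":0,"tz":0,"spin":0},{"jaw":0,"tx":0,"ty":0,"tz":0,"spin":0}]}}

```text
clock: 34.25
tcp_pos: [432.3, -325.9, 89.9]
tcp_rot: [0.001, 0.995, 0.097, 0.0]
contact_force: [0.5, 0.8, -0.3]
grip_width: 43.5
gripper_force: 0.0
```

Call:
{"method": "apply_moves", "body": {"deltas": [{"jaw":-1,"tx":0,"ty":0,"tz":0,"spin":0},{"jaw":-1,"tx":0,"ty":0,"tz":0,"spin":0},{"jaw":-1,"tx":0,"ty":0,"tz":0,"spin":0},{"jaw":-1,"tx":0,"ty":0,"tz":0,"spin":0},{"jaw":-1,"tx":0,"ty":0,"tz":0,"spin":0},{"jaw":-1,"tx":0,"ty":0,"tz":0,"spin":0},{"jaw":-1,"tx":0,"ty":0,"tz":0,"spin":0},{"jaw":-1,"tx":0,"ty":0,"tz":0,"spin":0},{"jaw":-1,"tx":0,"ty":0,"tz":0,"spin":0},{"jaw":-1,"tx":0,"ty":0,"tz":0,"spin":0}]}}

```text
clock: 35.25
tcp_pos: [432.0, -325.7, 89.2]
tcp_rot: [0.0, 0.995, 0.097, 0.0]
contact_force: [-0.3, -2.2, -0.5]
grip_width: 18.9
gripper_force: 58.0
```

Call:
{"method": "apply_moves", "body": {"deltas": [{"jaw":-1,"tx":0,"ty":0,"tz":-0.5,"spin":0},{"jaw":-1,"tx":0,"ty":0,"tz":-1,"spin":0},{"jaw":-1,"tx":0,"ty":0,"tz":-1.5,"spin":0},{"jaw":-1,"tx":0,"ty":0,"tz":-2,"spin":0},{"jaw":-1,"tx":0,"ty":0,"tz":-2,"spin":0},{"jaw":-1,"tx":0,"ty":0,"tz":-2,"spin":0},{"jaw":-1,"tx":0,"ty":0,"tz":-2,"spin":0},{"jaw":-1,"tx":0,"ty":0,"tz":0,"spin":0},{"jaw":-1,"tx":0,"ty":0,"tz":0,"spin":0},{"jaw":-1,"tx":0,"ty":0,"tz":0,"spin":0}]}}

```text
clock: 36.25
tcp_pos: [431.3, -324.7, 198.0]
tcp_rot: [-0.001, 0.995, 0.097, -0.001]
contact_force: [0.1, 0.3, -2.6]
grip_width: 18.8
gripper_force: 58.0
```

Run:
```python
from h import *
blue('top')
go((549.1,181.4,200),1.24)
```

```text
a0 -1.376 tcp [ 431.2 -324.7  197.8] spin 0.526 txyz cm [ -5.29 -51.69  -0.22]
```

Call:
{"method": "apply_moves", "body": {"deltas": [{"jaw":-1,"tx":0,"ty":0,"tz":0,"spin":0.13},{"jaw":-1,"tx":0,"ty":0,"tz":0,"spin":0.13},{"jaw":-1,"tx":0,"ty":0,"tz":0,"spin":0.13},{"jaw":-1,"tx":0,"ty":0,"tz":0,"spin":0.136},{"jaw":-1,"tx":-0.4,"ty":-3,"tz":0,"spin":0},{"jaw":-1,"tx":-0.5,"ty":-4.7,"tz":0,"spin":0},{"jaw":-1,"tx":-0.5,"ty":-4.7,"tz":0,"spin":0},{"jaw":-1,"tx":-0.5,"ty":-4.7,"tz":0,"spin":0},{"jaw":-1,"tx":-0.5,"ty":-4.7,"tz":0,"spin":0},{"jaw":-1,"tx":-0.5,"ty":-4.7,"tz":0,"spin":0}]}}

```text
clock: 37.3
tcp_pos: [490.0, -63.4, 198.0]
tcp_rot: [-0.0, 0.986, -0.165, -0.001]
contact_force: [0.4, 0.0, -1.4]
grip_width: 18.6
gripper_force: 58.0
```

Call:
{"method": "apply_moves", "body": {"deltas": [{"jaw":-1,"tx":-0.5,"ty":-4.7,"tz":0,"spin":0},{"jaw":-1,"tx":-0.5,"ty":-4.7,"tz":0,"spin":0},{"jaw":-1,"tx":-0.5,"ty":-4.7,"tz":0,"spin":0},{"jaw":-1,"tx":-0.5,"ty":-4.7,"tz":0,"spin":0},{"jaw":-1,"tx":-0.5,"ty":-4,"tz":0,"spin":0},{"jaw":-1,"tx":-0.2,"ty":-2.3,"tz":0,"spin":0},{"jaw":-1,"tx":0,"ty":0,"tz":0,"spin":0},{"jaw":-1,"tx":0,"ty":0,"tz":0,"spin":0},{"jaw":-1,"tx":0,"ty":0,"tz":0,"spin":0},{"jaw":-1,"tx":0,"ty":0,"tz":0,"spin":0}]}}

```text
clock: 38.3
tcp_pos: [546.6, 179.4, 198.9]
tcp_rot: [0.0, 0.986, -0.166, -0.0]
contact_force: [-1.0, 0.2, -2.3]
grip_width: 18.7
gripper_force: 58.0
```

Run:
```python
from h import *
go((549.1,181.4,200),1.24)
s=snap('scene','d1.png');cv2.imwrite('pics/d1c.png',cv2.resize(cv2.imread('pics/d1.png')[130:310,170:370],None,fx=3,fy=3,interpolation=cv2.INTER_CUBIC))
```

```text
a0 -1.904 tcp [546.6 179.4 198.9] spin -0.002 txyz cm [ 0.18 -0.27 -0.11]
```

View pics/d1c.png

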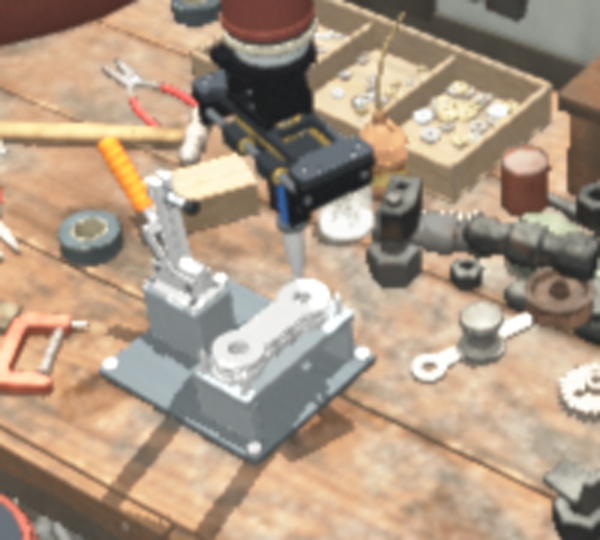

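The drift hangs upright at (290,250), its tip over the far hole at (307,293). Correcting the small offset and lowering.

Call:
{"method": "apply_moves", "body": {"deltas": [{"jaw":-1,"tx":0.18,"ty":-0.27,"tz":0,"spin":0},{"jaw":-1,"tx":0,"ty":0,"tz":1,"spin":0},{"jaw":-1,"tx":0,"ty":0,"tz":1,"spin":0},{"jaw":-1,"tx":0,"ty":0,"tz":1,"spin":0},{"jaw":-1,"tx":0,"ty":0,"tz":0.5,"spin":0},{"jaw":-1,"tx":0,"ty":0,"tz":0.5,"spin":0},{"jaw":-1,"tx":0,"ty":0,"tz":0.3,"spin":0},{"jaw":-1,"tx":0,"ty":0,"tz":0.3,"spin":0},{"jaw":-1,"tx":0,"ty":0,"tz":0,"spin":0},{"jaw":-1,"tx":0,"ty":0,"tz":0,"spin":0}]}}

```text
clock: 39.35
tcp_pos: [549.5, 182.7, 153.4]
tcp_rot: [-0.0, 0.986, -0.165, 0.0]
contact_force: [-0.5, 0.6, -1.8]
grip_width: 18.8
gripper_force: 58.0
```

Call:
{"method": "apply_moves", "body": {"deltas": [{"jaw":-1,"tx":0,"ty":0,"tz":0.2,"spin":0},{"jaw":-1,"tx":0,"ty":0,"tz":0.2,"spin":0},{"jaw":-1,"tx":0,"ty":0,"tz":0.2,"spin":0},{"jaw":-1,"tx":0,"ty":0,"tz":0.2,"spin":0},{"jaw":-1,"tx":0,"ty":0,"tz":0.2,"spin":0},{"jaw":-1,"tx":0,"ty":0,"tz":0,"spin":0},{"jaw":-1,"tx":0,"ty":0,"tz":0,"spin":0},{"jaw":-1,"tx":0,"ty":0,"tz":0,"spin":0},{"jaw":-1,"tx":0,"ty":0,"tz":0,"spin":0},{"jaw":-1,"tx":0,"ty":0,"tz":0,"spin":0}]}}

```text
clock: 40.35
tcp_pos: [549.4, 182.6, 143.2]
tcp_rot: [0.0, 0.986, -0.165, 0.0]
contact_force: [0.4, -1.2, -1.3]
grip_width: 19.2
gripper_force: 58.0
```

Call:
{"method": "apply_moves", "body": {"deltas": [{"jaw":-1,"tx":0,"ty":0,"tz":0.15,"spin":0},{"jaw":-1,"tx":0,"ty":0,"tz":0.15,"spin":0},{"jaw":-1,"tx":0,"ty":0,"tz":0.15,"spin":0},{"jaw":-1,"tx":0,"ty":0,"tz":0.15,"spin":0},{"jaw":-1,"tx":0,"ty":0,"tz":0.15,"spin":0},{"jaw":-1,"tx":0,"ty":0,"tz":0.15,"spin":0},{"jaw":-1,"tx":0,"ty":0,"tz":0.15,"spin":0},{"jaw":-1,"tx":0,"ty":0,"tz":0,"spin":0},{"jaw":-1,"tx":0,"ty":0,"tz":0,"spin":0},{"jaw":-1,"tx":0,"ty":0,"tz":0,"spin":0}]}}

```text
clock: 41.35
tcp_pos: [549.4, 182.7, 132.6]
tcp_rot: [-0.0, 0.986, -0.165, 0.0]
contact_force: [1.9, -2.1, -1.4]
grip_width: 19.1
gripper_force: 58.0
```

Call:
{"method": "apply_moves", "body": {"deltas": [{"jaw":-1,"tx":0.05,"ty":0,"tz":0.15,"spin":0},{"jaw":-1,"tx":0,"ty":0,"tz":0.15,"spin":0},{"jaw":-1,"tx":0,"ty":0,"tz":0.15,"spin":0},{"jaw":-1,"tx":0,"ty":0,"tz":0.15,"spin":0},{"jaw":-1,"tx":0,"ty":0,"tz":0.1,"spin":0},{"jaw":-1,"tx":0,"ty":0,"tz":0.1,"spin":0},{"jaw":-1,"tx":0,"ty":0,"tz":0.1,"spin":0},{"jaw":-1,"tx":0,"ty":0,"tz":0,"spin":0},{"jaw":-1,"tx":0,"ty":0,"tz":0,"spin":0},{"jaw":-1,"tx":0,"ty":0,"tz":0,"spin":0}]}}

```text
clock: 42.35
tcp_pos: [549.8, 182.5, 123.6]
tcp_rot: [-0.0, 0.986, -0.165, -0.0]
contact_force: [0.3, -3.3, -0.0]
grip_width: 18.8
gripper_force: 58.0
```

Call:
{"method": "apply_moves", "body": {"deltas": [{"jaw":-1,"tx":0,"ty":0.07,"tz":0.1,"spin":0},{"jaw":-1,"tx":0,"ty":0,"tz":0.15,"spin":0},{"jaw":-1,"tx":0,"ty":0,"tz":0.15,"spin":0},{"jaw":-1,"tx":0,"ty":0,"tz":0.15,"spin":0},{"jaw":-1,"tx":0,"ty":0,"tz":0.15,"spin":0},{"jaw":-1,"tx":0,"ty":0,"tz":0.1,"spin":0},{"jaw":-1,"tx":0,"ty":0,"tz":0.1,"spin":0},{"jaw":-1,"tx":0,"ty":0,"tz":0,"spin":0},{"jaw":-1,"tx":0,"ty":0,"tz":0,"spin":0},{"jaw":-1,"tx":0,"ty":0,"tz":0,"spin":0}]}}

```text
clock: 43.35
tcp_pos: [549.2, 182.0, 114.8]
tcp_rot: [-0.0, 0.986, -0.165, -0.0]
contact_force: [-2.4, -3.0, 5.0]
grip_width: 19.1
gripper_force: 58.0
```

Call:
{"method": "apply_moves", "body": {"deltas": [{"jaw":-1,"tx":0,"ty":0.07,"tz":0.1,"spin":0},{"jaw":-1,"tx":0,"ty":0,"tz":0.15,"spin":0},{"jaw":-1,"tx":0,"ty":0,"tz":0.15,"spin":0},{"jaw":-1,"tx":0,"ty":0,"tz":0.15,"spin":0},{"jaw":-1,"tx":0,"ty":0,"tz":0.15,"spin":0},{"jaw":-1,"tx":0,"ty":0,"tz":0.1,"spin":0},{"jaw":-1,"tx":0,"ty":0,"tz":0.1,"spin":0},{"jaw":-1,"tx":0,"ty":0,"tz":0,"spin":0},{"jaw":-1,"tx":0,"ty":0,"tz":0,"spin":0},{"jaw":-1,"tx":0,"ty":0,"tz":0,"spin":0}]}}

```text
clock: 44.35
tcp_pos: [549.6, 181.6, 106.6]
tcp_rot: [-0.0, 0.986, -0.165, 0.0]
contact_force: [-3.4, -1.1, 8.3]
grip_width: 18.8
gripper_force: 58.0
```

Call:
{"method": "apply_moves", "body": {"deltas": [{"jaw":-1,"tx":0,"ty":0,"tz":0.1,"spin":0},{"jaw":-1,"tx":0,"ty":0,"tz":0.1,"spin":0},{"jaw":-1,"tx":0,"ty":0,"tz":0.05,"spin":0},{"jaw":-1,"tx":0,"ty":0,"tz":0,"spin":0},{"jaw":-1,"tx":0,"ty":0,"tz":0,"spin":0},{"jaw":-1,"tx":0,"ty":0,"tz":0,"spin":0},{"jaw":-1,"tx":0,"ty":0,"tz":0,"spin":0},{"jaw":-1,"tx":0,"ty":0,"tz":0,"spin":0},{"jaw":-1,"tx":0,"ty":0,"tz":0,"spin":0},{"jaw":-1,"tx":0,"ty":0,"tz":0,"spin":0}]}}

```text
clock: 45.35
tcp_pos: [549.7, 181.6, 105.2]
tcp_rot: [-0.0, 0.986, -0.165, 0.0]
contact_force: [-6.2, -2.3, 15.7]
grip_width: 19.0
gripper_force: 58.0
```

Call:
{"method": "apply_moves", "body": {"deltas": [{"jaw":-0.1,"tx":0,"ty":0,"tz":0,"spin":0},{"jaw":-0.1,"tx":0,"ty":0,"tz":0,"spin":0},{"jaw":-0.1,"tx":0,"ty":0,"tz":0,"spin":0},{"jaw":-0.1,"tx":0,"ty":0,"tz":-1,"spin":0},{"jaw":-0.1,"tx":0,"ty":0,"tz":-2,"spin":0},{"jaw":-0.1,"tx":0,"ty":0,"tz":-3.5,"spin":0},{"jaw":-0.1,"tx":0,"ty":0,"tz":-3,"spin":0},{"jaw":-0.1,"tx":0,"ty":4,"tz":0,"spin":0},{"jaw":-0.1,"tx":0,"ty":5,"tz":0,"spin":0},{"jaw":-0.1,"tx":0,"ty":5,"tz":0,"spin":0}]}}

```text
clock: 46.35
tcp_pos: [503.4, 47.9, 199.0]
tcp_rot: [-0.0, 0.986, -0.164, 0.001]
contact_force: [0.1, -0.9, 0.1]
grip_width: 39.0
gripper_force: 0.0
```

Call:
{"method": "apply_moves", "body": {"deltas": [{"jaw":-0.1,"tx":0,"ty":5,"tz":0,"spin":-0.13},{"jaw":-0.1,"tx":0,"ty":5,"tz":0,"spin":-0.13},{"jaw":-0.1,"tx":0,"ty":5,"tz":0,"spin":-0.13},{"jaw":-0.1,"tx":0,"ty":5,"tz":0,"spin":-0.136},{"jaw":-0.1,"tx":0,"ty":0,"tz":0,"spin":0},{"jaw":-0.1,"tx":0,"ty":0,"tz":0,"spin":0},{"jaw":-0.1,"tx":0,"ty":0,"tz":0,"spin":0},{"jaw":-0.1,"tx":0,"ty":0,"tz":0,"spin":0},{"jaw":-0.1,"tx":0,"ty":0,"tz":0,"spin":0},{"jaw":-0.1,"tx":0,"ty":0,"tz":0,"spin":0}]}}

```text
clock: 47.35
tcp_pos: [477.1, -136.5, 198.2]
tcp_rot: [-0.0, 0.996, 0.085, -0.0]
contact_force: [0.1, -0.3, 0.7]
grip_width: 39.1
gripper_force: 0.0
```

Run:
```python
from h import *
blue('top');blue('scene');plates('top')
go((368.3,-319,160),-1.376)
go((368.3,-319,88.5),-1.376)
```

```text
top blue 51 top z 152.1 top xy [544.  177.2] all [544.5 177.1 166.1]
top blue 62 top z 136.1 top xy [ 369.9 -307.1] all [ 370. -309.  143.]
scene blue 202 top z 143.7 top xy [ 980.  1441.9] all [ 979.7 1438.3   87.1]
scene blue 59 top z 146.5 top xy [542.9 174.8] all [543.3 175.1 127.4]
scene blue 80 top z 129.7 top xy [ 361.7 -323.4] all [ 361.3 -323.7  110.3]
top 0.74 576 [498.4 186.2  93. ] rect 503.6 186.1 50 139 yaw -0.061
top 0.24 40 [512.3 354.1 200.6] rect 512.2 339.4 51 19 yaw 1.176
a0 -1.402 tcp [ 477.  -137.2  198.2] spin -0.026 txyz cm [-14.18  15.74   3.82]
a0 -1.402 tcp [ 477.  -137.2  198.2] spin -0.026 txyz cm [-14.18  15.74  10.97]
```

Call:
{"method": "apply_moves", "body": {"deltas": [{"jaw":0,"tx":0,"ty":0,"tz":0,"spin":-0.026},{"jaw":0,"tx":-3.3,"ty":3.6,"tz":0,"spin":0},{"jaw":0,"tx":-3.3,"ty":3.6,"tz":0,"spin":0},{"jaw":0,"tx":-3.3,"ty":3.6,"tz":0,"spin":0},{"jaw":0,"tx":-3,"ty":3.2,"tz":1,"spin":0},{"jaw":0,"tx":-1.2,"ty":1.68,"tz":2,"spin":0},{"jaw":0,"tx":0,"ty":0,"tz":0.8,"spin":0},{"jaw":0,"tx":0,"ty":0,"tz":0,"spin":0},{"jaw":0,"tx":0,"ty":0,"tz":0,"spin":0},{"jaw":0,"tx":0,"ty":0,"tz":0,"spin":0}]}}

```text
clock: 48.55
tcp_pos: [369.9, -318.0, 161.1]
tcp_rot: [0.0, 0.995, 0.098, 0.0]
contact_force: [0.7, -0.1, -0.3]
grip_width: 43.2
gripper_force: 0.0
```

Call:
{"method": "apply_moves", "body": {"deltas": [{"jaw":0,"tx":0,"ty":0,"tz":0,"spin":0},{"jaw":0,"tx":0,"ty":0,"tz":1.5,"spin":0},{"jaw":0,"tx":0,"ty":0,"tz":1.5,"spin":0},{"jaw":0,"tx":0,"ty":0,"tz":1.5,"spin":0},{"jaw":0,"tx":0,"ty":0,"tz":1.5,"spin":0},{"jaw":0,"tx":0,"ty":0,"tz":1.1,"spin":0},{"jaw":0,"tx":0,"ty":0,"tz":0,"spin":0},{"jaw":0,"tx":0,"ty":0,"tz":0,"spin":0},{"jaw":0,"tx":0,"ty":0,"tz":0,"spin":0},{"jaw":0,"tx":0,"ty":0,"tz":0,"spin":0}]}}

```text
clock: 49.55
tcp_pos: [369.4, -319.1, 90.1]
tcp_rot: [0.001, 0.995, 0.097, 0.0]
contact_force: [0.1, -0.0, 0.5]
grip_width: 43.9
gripper_force: 0.0
```

Call:
{"method": "apply_moves", "body": {"deltas": [{"jaw":-1,"tx":0,"ty":0,"tz":0,"spin":0},{"jaw":-1,"tx":0,"ty":0,"tz":0,"spin":0},{"jaw":-1,"tx":0,"ty":0,"tz":0,"spin":0},{"jaw":-1,"tx":0,"ty":0,"tz":0,"spin":0},{"jaw":-1,"tx":0,"ty":0,"tz":0,"spin":0},{"jaw":-1,"tx":0,"ty":0,"tz":0,"spin":0},{"jaw":-1,"tx":0,"ty":0,"tz":0,"spin":0},{"jaw":-1,"tx":0,"ty":0,"tz":0,"spin":0},{"jaw":-1,"tx":0,"ty":0,"tz":0,"spin":0},{"jaw":-1,"tx":0,"ty":0,"tz":0,"spin":0}]}}

```text
clock: 50.55
tcp_pos: [368.9, -318.7, 89.3]
tcp_rot: [0.0, 0.995, 0.097, 0.0]
contact_force: [0.4, -1.2, 1.4]
grip_width: 19.1
gripper_force: 58.0
```

Call:
{"method": "apply_moves", "body": {"deltas": [{"jaw":-1,"tx":0,"ty":0,"tz":-0.5,"spin":0},{"jaw":-1,"tx":0,"ty":0,"tz":-1,"spin":0},{"jaw":-1,"tx":0,"ty":0,"tz":-1.5,"spin":0},{"jaw":-1,"tx":0,"ty":0,"tz":-2,"spin":0},{"jaw":-1,"tx":0,"ty":0,"tz":-2,"spin":0},{"jaw":-1,"tx":0,"ty":0,"tz":-2,"spin":0},{"jaw":-1,"tx":0,"ty":0,"tz":-2,"spin":0},{"jaw":-1,"tx":0,"ty":0,"tz":0,"spin":0},{"jaw":-1,"tx":0,"ty":0,"tz":0,"spin":0},{"jaw":-1,"tx":0,"ty":0,"tz":0,"spin":0}]}}

```text
clock: 51.55
tcp_pos: [368.3, -317.7, 197.9]
tcp_rot: [-0.001, 0.995, 0.097, -0.001]
contact_force: [-0.2, -0.1, -2.2]
grip_width: 18.9
gripper_force: 58.0
```

Run:
```python
from h import *
go((459.4,187.2,200),-1.376)
```

```text
a0 -1.377 tcp [ 368.3 -317.7  197.9] spin -0.001 txyz cm [ 18.72 -47.77  -0.21]
```

Call:
{"method": "apply_moves", "body": {"deltas": [{"jaw":-1,"tx":1,"ty":-2.5,"tz":0,"spin":0},{"jaw":-1,"tx":1.8,"ty":-4.5,"tz":0,"spin":0},{"jaw":-1,"tx":1.8,"ty":-4.5,"tz":0,"spin":0},{"jaw":-1,"tx":1.8,"ty":-4.5,"tz":0,"spin":0},{"jaw":-1,"tx":1.8,"ty":-4.5,"tz":0,"spin":0},{"jaw":-1,"tx":1.8,"ty":-4.5,"tz":0,"spin":0},{"jaw":-1,"tx":1.8,"ty":-4.5,"tz":0,"spin":0},{"jaw":-1,"tx":1.8,"ty":-4.5,"tz":0,"spin":0},{"jaw":-1,"tx":1.8,"ty":-4.5,"tz":0,"spin":0},{"jaw":-1,"tx":1.8,"ty":-4.5,"tz":0,"spin":0}]}}

```text
clock: 52.55
tcp_pos: [453.7, 138.6, 197.9]
tcp_rot: [0.0, 0.995, 0.097, -0.001]
contact_force: [1.5, -1.1, -1.8]
grip_width: 18.8
gripper_force: 58.0
```

Call:
{"method": "apply_moves", "body": {"deltas": [{"jaw":-1,"tx":1,"ty":-3,"tz":0,"spin":0},{"jaw":-1,"tx":0.52,"ty":-1.77,"tz":0,"spin":0},{"jaw":-1,"tx":0,"ty":0,"tz":0,"spin":0},{"jaw":-1,"tx":0,"ty":0,"tz":0,"spin":0},{"jaw":-1,"tx":0,"ty":0,"tz":0,"spin":0},{"jaw":-1,"tx":0,"ty":0,"tz":0,"spin":0},{"jaw":-1,"tx":0,"ty":0,"tz":0,"spin":0},{"jaw":-1,"tx":0,"ty":0,"tz":0,"spin":0},{"jaw":-1,"tx":0,"ty":0,"tz":0,"spin":0},{"jaw":-1,"tx":0,"ty":0,"tz":0,"spin":0}]}}

```text
clock: 53.55
tcp_pos: [460.4, 186.2, 199.3]
tcp_rot: [-0.0, 0.995, 0.097, 0.0]
contact_force: [0.4, -0.3, -2.5]
grip_width: 19.1
gripper_force: 58.0
```

Run:
```python
from h import *
go((459.2,187.2,143),-1.376)
s=snap('scene','d2.png');cv2.imwrite('pics/d2c.png',cv2.resize(cv2.imread('pics/d2.png')[130:310,170:370],None,fx=3,fy=3,interpolation=cv2.INTER_CUBIC))
```

```text
a0 -1.377 tcp [460.4 186.2 199.3] spin -0.001 txyz cm [-0.1  -0.13  5.63]
```

View pics/d2c.png

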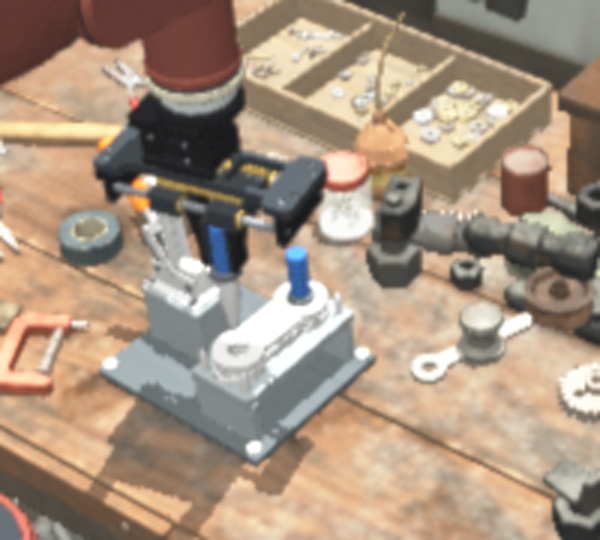

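Drift 1 is seated, collar down, at (297,285), and drift 2's tip at (236,315) is over the near hole at (240,350). Lowering it.

Call:
{"method": "apply_moves", "body": {"deltas": [{"jaw":-1,"tx":-0.1,"ty":-0.13,"tz":0.5,"spin":0},{"jaw":-1,"tx":0,"ty":0,"tz":1,"spin":0},{"jaw":-1,"tx":0,"ty":0,"tz":1,"spin":0},{"jaw":-1,"tx":0,"ty":0,"tz":0.8,"spin":0},{"jaw":-1,"tx":0,"ty":0,"tz":0.8,"spin":0},{"jaw":-1,"tx":0,"ty":0,"tz":0.5,"spin":0},{"jaw":-1,"tx":0,"ty":0,"tz":0.5,"spin":0},{"jaw":-1,"tx":0,"ty":0,"tz":0.3,"spin":0},{"jaw":-1,"tx":0,"ty":0,"tz":0.2,"spin":0},{"jaw":-1,"tx":0,"ty":0,"tz":0,"spin":0}]}}

```text
clock: 54.6
tcp_pos: [459.1, 187.4, 143.1]
tcp_rot: [0.0, 0.995, 0.097, -0.0]
contact_force: [-1.0, 0.2, -1.7]
grip_width: 19.1
gripper_force: 58.0
```

Call:
{"method": "apply_moves", "body": {"deltas": [{"jaw":-1,"tx":0,"ty":0,"tz":0.15,"spin":0},{"jaw":-1,"tx":0,"ty":0,"tz":0.15,"spin":0},{"jaw":-1,"tx":0,"ty":0,"tz":0.15,"spin":0},{"jaw":-1,"tx":0,"ty":0,"tz":0.15,"spin":0},{"jaw":-1,"tx":0,"ty":0,"tz":0.15,"spin":0},{"jaw":-1,"tx":0,"ty":0,"tz":0.15,"spin":0},{"jaw":-1,"tx":0,"ty":0,"tz":0.1,"spin":0},{"jaw":-1,"tx":0,"ty":0,"tz":0,"spin":0},{"jaw":-1,"tx":0,"ty":0,"tz":0,"spin":0},{"jaw":-1,"tx":0,"ty":0,"tz":0,"spin":0}]}}

```text
clock: 55.6
tcp_pos: [459.3, 187.3, 133.2]
tcp_rot: [0.0, 0.995, 0.097, 0.0]
contact_force: [2.7, -0.1, -2.8]
grip_width: 19.2
gripper_force: 58.0
```

Call:
{"method": "apply_moves", "body": {"deltas": [{"jaw":-1,"tx":0.04,"ty":0,"tz":0.15,"spin":0},{"jaw":-1,"tx":0,"ty":0,"tz":0.15,"spin":0},{"jaw":-1,"tx":0,"ty":0,"tz":0.15,"spin":0},{"jaw":-1,"tx":0,"ty":0,"tz":0.15,"spin":0},{"jaw":-1,"tx":0,"ty":0,"tz":0.15,"spin":0},{"jaw":-1,"tx":0,"ty":0,"tz":0.15,"spin":0},{"jaw":-1,"tx":0,"ty":0,"tz":0.1,"spin":0},{"jaw":-1,"tx":0,"ty":0,"tz":0,"spin":0},{"jaw":-1,"tx":0,"ty":0,"tz":0,"spin":0},{"jaw":-1,"tx":0,"ty":0,"tz":0,"spin":0}]}}

```text
clock: 56.6
tcp_pos: [459.7, 187.3, 123.2]
tcp_rot: [0.0, 0.995, 0.097, 0.0]
contact_force: [4.0, -3.1, -1.2]
grip_width: 19.0
gripper_force: 58.0
```

Call:
{"method": "apply_moves", "body": {"deltas": [{"jaw":-1,"tx":0.04,"ty":0.06,"tz":0.1,"spin":0},{"jaw":-1,"tx":0,"ty":0,"tz":0.1,"spin":0},{"jaw":-1,"tx":0,"ty":0,"tz":0.15,"spin":0},{"jaw":-1,"tx":0,"ty":0,"tz":0.15,"spin":0},{"jaw":-1,"tx":0,"ty":0,"tz":0.15,"spin":0},{"jaw":-1,"tx":0,"ty":0,"tz":0.15,"spin":0},{"jaw":-1,"tx":0,"ty":0,"tz":0.1,"spin":0},{"jaw":-1,"tx":0,"ty":0,"tz":0,"spin":0},{"jaw":-1,"tx":0,"ty":0,"tz":0,"spin":0},{"jaw":-1,"tx":0,"ty":0,"tz":0,"spin":0}]}}

```text
clock: 57.6
tcp_pos: [459.9, 187.4, 114.5]
tcp_rot: [-0.0, 0.995, 0.097, 0.0]
contact_force: [-0.4, -0.8, 5.2]
grip_width: 19.1
gripper_force: 58.0
```

Call:
{"method": "apply_moves", "body": {"deltas": [{"jaw":-1,"tx":0,"ty":0,"tz":0.15,"spin":0},{"jaw":-1,"tx":0,"ty":0,"tz":0.15,"spin":0},{"jaw":-1,"tx":0,"ty":0,"tz":0.15,"spin":0},{"jaw":-1,"tx":0,"ty":0,"tz":0.15,"spin":0},{"jaw":-1,"tx":0,"ty":0,"tz":0.15,"spin":0},{"jaw":-1,"tx":0,"ty":0,"tz":0.15,"spin":0},{"jaw":-1,"tx":0,"ty":0,"tz":0.1,"spin":0},{"jaw":-1,"tx":0,"ty":0,"tz":0.05,"spin":0},{"jaw":-1,"tx":0,"ty":0,"tz":0,"spin":0},{"jaw":-1,"tx":0,"ty":0,"tz":0,"spin":0}]}}

```text
clock: 58.6
tcp_pos: [460.4, 187.0, 105.2]
tcp_rot: [0.0, 0.995, 0.097, 0.0]
contact_force: [-3.6, -2.8, 14.0]
grip_width: 19.0
gripper_force: 58.0
```

Drift 2 seated the same way, also at 105.2 with 14 N. Releasing it and going for the handle.

Call:
{"method": "apply_moves", "body": {"deltas": [{"jaw":-0.1,"tx":0,"ty":0,"tz":0,"spin":0},{"jaw":-0.1,"tx":0,"ty":0,"tz":0,"spin":0},{"jaw":-0.1,"tx":0,"ty":0,"tz":0,"spin":0},{"jaw":-0.1,"tx":0,"ty":0,"tz":-1,"spin":0},{"jaw":-0.1,"tx":0,"ty":0,"tz":-2,"spin":0},{"jaw":-0.1,"tx":0,"ty":0,"tz":-3.5,"spin":0},{"jaw":-0.1,"tx":0,"ty":0,"tz":-4,"spin":0},{"jaw":-0.1,"tx":0,"ty":0,"tz":-4,"spin":0},{"jaw":-0.1,"tx":0,"ty":0,"tz":-3,"spin":0},{"jaw":-0.1,"tx":0,"ty":0,"tz":0,"spin":0}]}}

```text
clock: 59.6
tcp_pos: [462.5, 187.6, 284.8]
tcp_rot: [-0.001, 0.995, 0.097, 0.005]
contact_force: [0.3, -0.4, 0.8]
grip_width: 39.1
gripper_force: 0.0
```

Run:
```python
from h import *
blue('top');blue('scene');plates('top')
print(np.round(pose()[0]['q'],2))
for n in ('top','scene'): print([(np.round(d['at'],1).tolist(),round(d['conf'],2)) for d in models.mark_of('handle_end',n)])
s=snap('top');h=cv2.cvtColor(s['color'],cv2.COLOR_RGB2HSV);vv,uu=np.mgrid[0:480,0:640];P=world(s,uu,vv)
m=(h[...,0]<20)&(h[...,1]>180)&(h[...,2]>150)&(P[...,2]>150)&(abs(P[...,0]-515)<40)&(P[...,1]>320)&(P[...,1]<410)
q=P[m];print(len(q))
for y in range(330,400,8):
    k=q[abs(q[:,1]-y)<4]
    if len(k):print(y,np.round([k[:,0].min(),k[:,0].mean(),k[:,0].max(),k[:,2].mean()],1))
go((516.4,370.9,260),-.065)
```

```text
top blue 50 top z 151.9 top xy [548.3 181.1] all [547.1 180.  142.5]
scene blue 182 top z 145.4 top xy [ 981.6 1443.8] all [ 978.2 1436.4   96.6]
scene blue 55 top z 146.0 top xy [542.6 175.2] all [543.4 174.9 127. ]
top 0.59 82 [551.8 176.8  93.3] rect 552.2 181.9 44 36 yaw -1.545
[ 0.23 -0.12  1.78  0.    1.49  1.6 ]
[([366.7, -319.3, 73.7], 0.68)]
[]
0
a0 -1.377 tcp [459.2 186.8 277.1] spin -1.312 txyz cm [18.75  4.52  1.71]
```

Call:
{"method": "apply_moves", "body": {"deltas": [{"jaw":0.1,"tx":0,"ty":0,"tz":0,"spin":-0.146},{"jaw":0.1,"tx":0,"ty":0,"tz":0,"spin":-0.146},{"jaw":0.1,"tx":0,"ty":0,"tz":0,"spin":-0.146},{"jaw":0.1,"tx":0,"ty":0,"tz":0,"spin":-0.146},{"jaw":0.1,"tx":0,"ty":0,"tz":0,"spin":-0.146},{"jaw":0.1,"tx":0,"ty":0,"tz":0,"spin":-0.146},{"jaw":0.1,"tx":0,"ty":0,"tz":0,"spin":-0.146},{"jaw":0.1,"tx":0,"ty":0,"tz":0,"spin":-0.146},{"jaw":0.1,"tx":0,"ty":0,"tz":0,"spin":-0.144},{"jaw":0.1,"tx":0,"ty":0,"tz":0,"spin":0}]}}

```text
clock: 60.95
tcp_pos: [459.6, 186.9, 277.7]
tcp_rot: [-0.0, 0.729, 0.684, -0.001]
contact_force: [0.4, -0.3, -0.2]
grip_width: 47.6
gripper_force: 0.0
```

Call:
{"method": "apply_moves", "body": {"deltas": [{"jaw":0.1,"tx":3.5,"ty":0.9,"tz":0,"spin":0},{"jaw":0.1,"tx":3.75,"ty":0.9,"tz":0,"spin":0},{"jaw":0.1,"tx":3.75,"ty":0.9,"tz":0,"spin":0},{"jaw":0.1,"tx":3.75,"ty":0.9,"tz":0,"spin":0},{"jaw":0.1,"tx":4,"ty":0.9,"tz":0.5,"spin":0},{"jaw":0.1,"tx":0,"ty":0,"tz":0,"spin":0},{"jaw":0.1,"tx":0,"ty":0,"tz":0,"spin":0},{"jaw":0.1,"tx":0,"ty":0,"tz":0,"spin":0},{"jaw":0.1,"tx":0,"ty":0,"tz":0,"spin":0},{"jaw":0.1,"tx":0,"ty":0,"tz":0,"spin":0}]}}

```text
clock: 61.95
tcp_pos: [517.2, 370.4, 274.5]
tcp_rot: [0.0, 0.73, 0.683, 0.001]
contact_force: [-0.5, 0.4, 0.1]
grip_width: 47.8
gripper_force: 0.0
```

Run:
```python
from h import *
blue('top')
go((516.4,370.9,194),-.065)
s=snap('scene','k.png');cv2.imwrite('pics/kc.png',cv2.resize(cv2.imread('pics/k.png')[110:290,150:350],None,fx=3,fy=3,interpolation=cv2.INTER_CUBIC))
```

```text
top blue 49 top z 151.8 top xy [548.8 181.5] all [547.1 180.2 143. ]
top blue 46 top z 151.5 top xy [459.  187.5] all [458.8 185.6 145.3]
a0 -0.066 tcp [517.2 370.4 274.5] spin -0.001 txyz cm [ 0.04 -0.08  8.05]
```

View pics/kc.png

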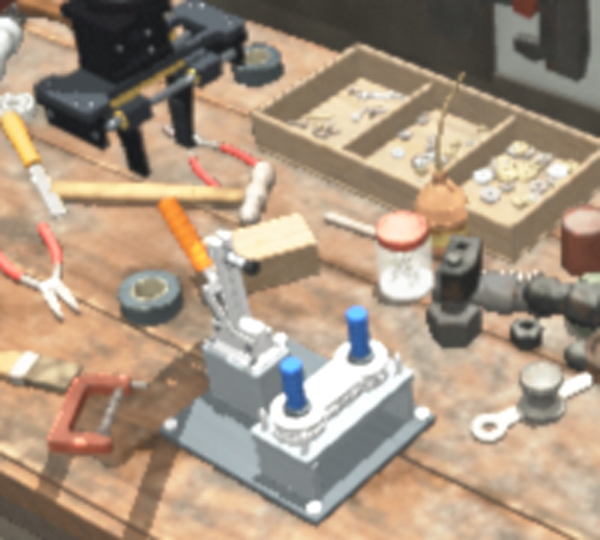

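Both drifts are seated at (292,390) and (357,340). The open fingers at (135,165) and (180,130) straddle the orange handle's end at (170,205). Descending and gripping.

Call:
{"method": "apply_moves", "body": {"deltas": [{"jaw":0.1,"tx":0.04,"ty":-0.08,"tz":1,"spin":0},{"jaw":0.1,"tx":0,"ty":0,"tz":1.5,"spin":0},{"jaw":0.1,"tx":0,"ty":0,"tz":1.5,"spin":0},{"jaw":0.1,"tx":0,"ty":0,"tz":1.5,"spin":0},{"jaw":0.1,"tx":0,"ty":0,"tz":1.5,"spin":0},{"jaw":0.1,"tx":0,"ty":0,"tz":1.05,"spin":0},{"jaw":0.1,"tx":0,"ty":0,"tz":0,"spin":0},{"jaw":0.1,"tx":0,"ty":0,"tz":0,"spin":0},{"jaw":0.1,"tx":0,"ty":0,"tz":0,"spin":0},{"jaw":0.1,"tx":0,"ty":0,"tz":0,"spin":0}]}}

```text
clock: 63.05
tcp_pos: [516.8, 371.9, 194.3]
tcp_rot: [0.0, 0.73, 0.684, 0.001]
contact_force: [-0.3, 0.7, -0.2]
grip_width: 47.7
gripper_force: 0.0
```

Call:
{"method": "apply_moves", "body": {"deltas": [{"jaw":-1,"tx":0,"ty":0,"tz":0,"spin":0},{"jaw":-1,"tx":0,"ty":0,"tz":0,"spin":0},{"jaw":-1,"tx":0,"ty":0,"tz":0,"spin":0},{"jaw":-1,"tx":0,"ty":0,"tz":0,"spin":0},{"jaw":-1,"tx":0,"ty":0,"tz":0,"spin":0},{"jaw":-1,"tx":0,"ty":0,"tz":0,"spin":0},{"jaw":-1,"tx":0,"ty":0,"tz":0,"spin":0},{"jaw":-1,"tx":0,"ty":0,"tz":0,"spin":0},{"jaw":-1,"tx":0,"ty":0,"tz":0,"spin":0},{"jaw":-1,"tx":0,"ty":0,"tz":0,"spin":0}], "newtons": 35}}

```text
clock: 64.05
tcp_pos: [515.2, 371.9, 193.1]
tcp_rot: [-0.001, 0.729, 0.684, -0.001]
contact_force: [-4.3, 1.0, 2.4]
grip_width: 18.9
gripper_force: 35.0
```

Run:
```python
from h import *
print(pose()[0]['tcp_pos'],pose()[0]['contact_force'])
th=np.radians(np.linspace(37.3,-20.5,21));y=115.4+90*np.cos(th);z=157.5+90*np.sin(th)
print(np.c_[np.diff(y),-np.diff(z)].round(1).tolist())
```

```text
[515.18742117 371.85017222 193.09143572] [-4.31413955  0.98925833  2.40817777]
[[2.7, 3.7], [2.5, 3.8], [2.3, 3.9], [2.1, 4.0], [1.9, 4.1], [1.7, 4.2], [1.4, 4.3], [1.2, 4.4], [1.0, 4.4], [0.8, 4.5], [0.5, 4.5], [0.3, 4.5], [0.1, 4.5], [-0.1, 4.5], [-0.4, 4.5], [-0.6, 4.5], [-0.8, 4.5], [-1.0, 4.4], [-1.3, 4.4], [-1.5, 4.3]]
```

Call:
{"method": "apply_moves", "body": {"deltas": [{"jaw":-1,"tx":0.27,"ty":-0.1,"tz":0.37,"spin":0},{"jaw":-1,"tx":0.25,"ty":0,"tz":0.38,"spin":0},{"jaw":-1,"tx":0.23,"ty":0,"tz":0.39,"spin":0},{"jaw":-1,"tx":0.21,"ty":0,"tz":0.4,"spin":0},{"jaw":-1,"tx":0.19,"ty":0,"tz":0.41,"spin":0},{"jaw":-1,"tx":0.17,"ty":0,"tz":0.42,"spin":0},{"jaw":-1,"tx":0.14,"ty":0,"tz":0.43,"spin":0},{"jaw":-1,"tx":0,"ty":0,"tz":0,"spin":0},{"jaw":-1,"tx":0,"ty":0,"tz":0,"spin":0},{"jaw":-1,"tx":0,"ty":0,"tz":0,"spin":0}]}}

```text
clock: 65.05
tcp_pos: [515.9, 384.9, 165.9]
tcp_rot: [0.001, 0.729, 0.684, -0.001]
contact_force: [-5.4, -5.5, 5.9]
grip_width: 18.3
gripper_force: 35.0
```

Run:
```python
from h import *
print(pose()[0]['tcp_pos'],pose()[0]['contact_force'])
s=snap('scene','k2.png');cv2.imwrite('pics/k2c.png',cv2.resize(cv2.imread('pics/k2.png')[130:290,150:350],None,fx=2.5,fy=2.5,interpolation=cv2.INTER_CUBIC))
```

```text
[515.8745882  384.89157451 165.85267071] [-5.36698627 -5.47016055  5.8949011 ]
```

View pics/k2c.png

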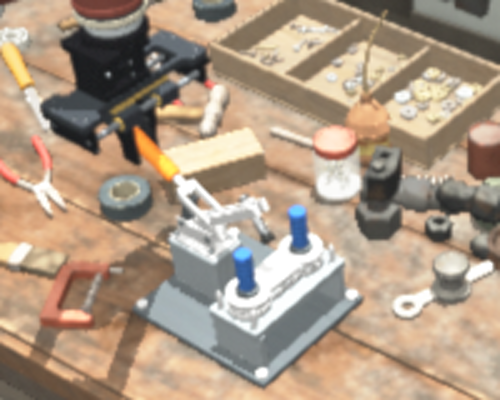

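The handle, at (150,150), is going down and the clamp arm, at (230,205), is swinging over. Continuing.

Call:
{"method": "apply_moves", "body": {"deltas": [{"jaw":-1,"tx":0,"ty":-0.05,"tz":0.44,"spin":0},{"jaw":-1,"tx":0.05,"ty":0,"tz":0.44,"spin":0},{"jaw":-1,"tx":0.05,"ty":0,"tz":0.45,"spin":0},{"jaw":-1,"tx":0.05,"ty":0,"tz":0.45,"spin":0},{"jaw":-1,"tx":0.03,"ty":0,"tz":0.45,"spin":0},{"jaw":-1,"tx":0,"ty":0,"tz":0.45,"spin":0},{"jaw":-1,"tx":0,"ty":0,"tz":0,"spin":0},{"jaw":-1,"tx":0,"ty":0,"tz":0,"spin":0},{"jaw":-1,"tx":0,"ty":0,"tz":0,"spin":0},{"jaw":-1,"tx":0,"ty":0,"tz":0,"spin":0}], "newtons": 50}}

```text
clock: 66.1
tcp_pos: [515.7, 384.2, 137.6]
tcp_rot: [0.002, 0.73, 0.684, -0.003]
contact_force: [-3.8, -12.9, 2.9]
grip_width: 18.1
gripper_force: 49.6
```

Call:
{"method": "apply_moves", "body": {"deltas": [{"jaw":-1,"tx":-0.1,"ty":-0.05,"tz":0.45,"spin":0},{"jaw":-1,"tx":-0.05,"ty":0,"tz":0.45,"spin":0},{"jaw":-1,"tx":-0.05,"ty":0,"tz":0.45,"spin":0},{"jaw":-1,"tx":-0.06,"ty":0,"tz":0.45,"spin":0},{"jaw":-1,"tx":-0.08,"ty":0,"tz":0.4,"spin":0},{"jaw":-1,"tx":0,"ty":0,"tz":0,"spin":0},{"jaw":-1,"tx":0,"ty":0,"tz":0,"spin":0},{"jaw":-1,"tx":0,"ty":0,"tz":0,"spin":0},{"jaw":-1,"tx":0,"ty":0,"tz":0,"spin":0},{"jaw":-1,"tx":0,"ty":0,"tz":0,"spin":0}]}}

```text
clock: 67.1
tcp_pos: [515.8, 385.9, 117.5]
tcp_rot: [0.0, 0.729, 0.684, 0.002]
contact_force: [-0.1, 6.1, 3.2]
grip_width: 17.7
gripper_force: 49.4
```

Call:
{"method": "apply_moves", "body": {"deltas": [{"jaw":-1,"tx":-0.05,"ty":0,"tz":0.3,"spin":0},{"jaw":-1,"tx":-0.1,"ty":0,"tz":0.3,"spin":0},{"jaw":-1,"tx":-0.1,"ty":0,"tz":0.3,"spin":0},{"jaw":-1,"tx":-0.05,"ty":0,"tz":0.2,"spin":0},{"jaw":-1,"tx":0,"ty":0,"tz":0.2,"spin":0},{"jaw":-1,"tx":0,"ty":0,"tz":0,"spin":0},{"jaw":-1,"tx":0,"ty":0,"tz":0,"spin":0},{"jaw":-1,"tx":0,"ty":0,"tz":0,"spin":0},{"jaw":-1,"tx":0,"ty":0,"tz":0,"spin":0},{"jaw":-1,"tx":0,"ty":0,"tz":0,"spin":0}], "newtons": 58}}

```text
clock: 68.1
tcp_pos: [515.9, 386.0, 105.2]
tcp_rot: [-0.001, 0.729, 0.684, 0.004]
contact_force: [0.9, 15.8, 2.0]
grip_width: 17.3
gripper_force: 57.5
```

```bash
cat >> h.py <<'E'
def orange():
    for n in ('scene','top'):
        s=snap(n);h=cv2.cvtColor(s['color'],cv2.COLOR_RGB2HSV);vv,uu=np.mgrid[0:480,0:640];P=world(s,uu,vv)
        m=(h[...,0]>5)&(h[...,0]<20)&(h[...,1]>180)&(h[...,2]>120)&(P[...,2]>95)&(abs(P[...,0]-515)<40)&(P[...,1]>290)&(P[...,1]<420)
        q=P[m];print(n,len(q))
        for y in range(300,410,12):
            k=q[abs(q[:,1]-y)<6]
            if len(k):print(y,np.round([k[:,0].min(),k[:,0].max(),k[:,2].min(),k[:,2].max()],1))
        # arm heights over x=0 in jig
        a=P[(abs(P[...,0]-507)<9)&(P[...,1]>155)&(P[...,1]<300)&(P[...,2]>98)]
        print('arm',[(y,round(float(a[abs(a[:,1]-y)<6][:,2].max()),1)) for y in range(160,300,12) if (abs(a[:,1]-y)<6).any()])
E
python3 - <<'E'
from h import *
orange()
E
```

```text
scene 72
324 [504.1 504.2 129.3 131.5]
336 [502.5 510.6 126.1 139.9]
348 [504.5 516.8 127.9 139.8]
360 [504.8 522.7 125.3 144.1]
372 [503.3 524.4 126.6 151.2]
384 [509.7 520.2 124.6 143.2]
arm [(160, 129.3), (172, 159.1), (184, 156.3), (196, 128.6), (208, 129.2), (220, 127.9), (232, 127.4), (244, 129.5), (256, 128.0), (268, 130.1), (280, 129.5), (292, 133.3)]
top 115
324 [504.  520.8 128.3 138.9]
336 [503.6 520.3 132.6 140.9]
348 [503.7 520.4 130.4 144.5]
360 [504.  522.8 132.4 198.4]
372 [506.5 522.6 134.4 140.5]
384 [508.6 522.2 136.7 144.6]
arm [(160, 121.4), (172, 133.7), (184, 155.2), (196, 152.5), (208, 129.1), (220, 129.1), (232, 130.3), (244, 129.4), (256, 130.1), (268, 131.3), (280, 133.0), (292, 131.1)]
```

Call:
{"method": "apply_moves", "body": {"deltas": [{"jaw":-1,"tx":0.1,"ty":0,"tz":0.2,"spin":0},{"jaw":-1,"tx":0.05,"ty":0,"tz":0.2,"spin":0},{"jaw":-1,"tx":0,"ty":0,"tz":0.2,"spin":0},{"jaw":-1,"tx":0,"ty":0,"tz":0,"spin":0},{"jaw":-1,"tx":0,"ty":0,"tz":0,"spin":0},{"jaw":-1,"tx":0,"ty":0,"tz":0,"spin":0},{"jaw":-1,"tx":0,"ty":0,"tz":0,"spin":0},{"jaw":-1,"tx":0,"ty":0,"tz":0,"spin":0},{"jaw":-1,"tx":0,"ty":0,"tz":0,"spin":0},{"jaw":-1,"tx":0,"ty":0,"tz":0,"spin":0}]}}

```text
clock: 69.2
tcp_pos: [515.9, 386.2, 98.4]
tcp_rot: [-0.001, 0.729, 0.684, 0.003]
contact_force: [1.9, 12.0, 0.4]
grip_width: 17.5
gripper_force: 57.7
```

Run:
```python
from h import *
print(pose()[0]['torque']);orange()
```

```text
[ 1.43647879 -0.33780237  0.13727751]
scene 74
324 [502.4 506.4 124.4 131.4]
336 [503.6 508.4 120.2 128.7]
348 [500.2 519.1 125.3 137.5]
360 [503.5 518.  119.3 139.5]
372 [504.3 520.8 121.  137.2]
384 [509.  521.  125.4 137.3]
arm [(160, 129.2), (172, 145.9), (184, 155.7), (196, 128.8), (208, 129.1), (220, 128.6), (232, 129.5), (244, 128.8), (256, 132.0), (268, 127.6), (280, 129.4), (292, 131.0)]
top 103
324 [504.4 521.2 122.6 135.3]
336 [503.9 520.6 124.7 137.6]
348 [504.1 520.8 126.8 139.9]
360 [504.1 520.5 128.7 138.5]
372 [509.2 523.5 125.4 134.4]
384 [509.1 522.8 131.1 137.6]
arm [(160, 125.2), (172, 131.2), (184, 154.7), (196, 157.0), (208, 131.6), (220, 129.2), (232, 131.9), (244, 129.1), (256, 128.6), (268, 133.3), (280, 130.5), (292, 128.6)]
```

Call:
{"method": "apply_moves", "body": {"deltas": [{"jaw":-1,"tx":-0.1,"ty":0,"tz":0.2,"spin":0},{"jaw":-1,"tx":0,"ty":0,"tz":0.2,"spin":0},{"jaw":-1,"tx":0,"ty":0,"tz":0.2,"spin":0},{"jaw":-1,"tx":0,"ty":0,"tz":0,"spin":0},{"jaw":-1,"tx":0,"ty":0,"tz":0,"spin":0},{"jaw":-1,"tx":0,"ty":0,"tz":0,"spin":0},{"jaw":-1,"tx":0,"ty":0,"tz":0,"spin":0},{"jaw":-1,"tx":0,"ty":0,"tz":0,"spin":0},{"jaw":-1,"tx":0,"ty":0,"tz":0,"spin":0},{"jaw":-1,"tx":0,"ty":0,"tz":0,"spin":0}]}}

```text
clock: 70.3
tcp_pos: [515.9, 386.1, 93.3]
tcp_rot: [-0.001, 0.729, 0.684, 0.004]
contact_force: [-0.8, 14.4, 3.2]
grip_width: 17.2
gripper_force: 58.1
```

Call:
{"method": "apply_moves", "body": {"deltas": [{"jaw":0.1,"tx":0,"ty":0,"tz":0,"spin":0},{"jaw":0.1,"tx":0,"ty":0,"tz":0,"spin":0},{"jaw":0.1,"tx":0,"ty":0,"tz":0,"spin":0},{"jaw":0.1,"tx":0,"ty":0,"tz":0,"spin":0},{"jaw":0.1,"tx":0,"ty":0,"tz":-2,"spin":0},{"jaw":0.1,"tx":0,"ty":0,"tz":-3,"spin":0},{"jaw":0.1,"tx":0,"ty":0,"tz":-3,"spin":0},{"jaw":0.1,"tx":0,"ty":0,"tz":0,"spin":0},{"jaw":-1,"tx":0,"ty":0,"tz":0,"spin":0},{"jaw":-1,"tx":0,"ty":0,"tz":0,"spin":0}]}}

```text
clock: 71.3
tcp_pos: [514.1, 381.5, 169.7]
tcp_rot: [-0.0, 0.73, 0.684, -0.001]
contact_force: [-0.8, -0.0, -0.5]
grip_width: 38.4
gripper_force: 0.0
```

Run:
```python
from h import *
print(pose()[0]['tcp_pos']);orange();blue('top');blue('scene');plates('top')
```

```text
[514.13351959 381.50299724 169.74625971]
scene 68
324 [502.9 504.3 120.8 124.4]
336 [503.6 508.2 116.4 125.5]
348 [502.4 508.1 120.6 133.9]
360 [501.6 520.  119.3 132.8]
372 [503.1 518.8 116.8 134.2]
384 [504.8 516.  123.2 131.9]
396 [510.4 515.1 122.1 126.8]
arm [(160, 131.8), (172, 151.0), (184, 155.3), (196, 150.6), (208, 130.4), (220, 129.8), (232, 132.6), (244, 127.9), (256, 131.1), (268, 130.4), (280, 130.7), (292, 129.6)]
top 149
324 [504.5 521.6 120.1 132.7]
336 [504.4 521.  125.3 136.8]
348 [504.4 520.9 125.1 135. ]
360 [504.6 520.7 122.  136.2]
372 [504.7 524.  120.4 134.4]
384 [507.  523.7 122.8 135.5]
arm [(172, 132.1), (184, 155.5), (196, 155.0), (208, 131.7), (220, 131.1), (232, 130.2), (244, 131.9), (256, 128.6), (268, 131.9), (280, 132.6), (292, 131.2)]
top blue 50 top z 151.8 top xy [548.  181.2] all [547.2 179.8 142.8]
top blue 46 top z 152.4 top xy [457.2 181.5] all [457.6 181.6 169.7]
scene blue 163 top z 145.1 top xy [ 983.3 1447.9] all [ 978.8 1436.6  105.2]
scene blue 194 top z 150.1 top xy [ 928.2 1480.2] all [ 930.  1483.3  105.4]
scene blue 57 top z 147.4 top xy [542.9 174.4] all [543.4 174.8 127.4]
scene blue 66 top z 147.4 top xy [454.8 180.3] all [453.7 180.8 127.7]
top 0.96 314 [497.9 183.5  93.1] rect 503.9 184.2 134 45 yaw -0.007
top 0.2 216 [512.6 343.9 129. ] rect 512.3 328.9 120 21 yaw -1.57
```

Handle stays level and down. I'll press lightly from above to make sure it's on its stop.

Call:
{"method": "apply_moves", "body": {"deltas": [{"jaw":-1,"tx":0,"ty":0.25,"tz":0,"spin":0},{"jaw":-1,"tx":0,"ty":0,"tz":0,"spin":0},{"jaw":-1,"tx":0,"ty":0,"tz":1.5,"spin":0},{"jaw":-1,"tx":0,"ty":0,"tz":1,"spin":0},{"jaw":-1,"tx":0,"ty":0,"tz":0.5,"spin":0},{"jaw":-1,"tx":0,"ty":0,"tz":0.3,"spin":0},{"jaw":-1,"tx":0,"ty":0,"tz":0.3,"spin":0},{"jaw":-1,"tx":0,"ty":0,"tz":0.2,"spin":0},{"jaw":-1,"tx":0,"ty":0,"tz":0,"spin":0},{"jaw":-1,"tx":0,"ty":0,"tz":0,"spin":0}]}}

```text
clock: 72.6
tcp_pos: [517.6, 382.2, 133.7]
tcp_rot: [0.0, 0.73, 0.684, 0.0]
contact_force: [-0.3, 0.1, 0.3]
grip_width: 0.2
gripper_force: 0.0
```

Call:
{"method": "apply_moves", "body": {"deltas": [{"jaw":-1,"tx":0,"ty":0,"tz":0.2,"spin":0},{"jaw":-1,"tx":0,"ty":0,"tz":0.2,"spin":0},{"jaw":-1,"tx":0,"ty":0,"tz":0,"spin":0},{"jaw":-1,"tx":0,"ty":0,"tz":0,"spin":0},{"jaw":-1,"tx":0,"ty":0,"tz":0,"spin":0},{"jaw":-1,"tx":0,"ty":0,"tz":0,"spin":0},{"jaw":-1,"tx":0,"ty":0,"tz":0,"spin":0},{"jaw":-1,"tx":0,"ty":0,"tz":0,"spin":0},{"jaw":-1,"tx":0,"ty":0,"tz":0,"spin":0},{"jaw":-1,"tx":0,"ty":0,"tz":0,"spin":0}]}}

```text
clock: 73.6
tcp_pos: [517.8, 382.5, 129.8]
tcp_rot: [0.0, 0.73, 0.684, 0.001]
contact_force: [1.7, 3.8, 4.4]
grip_width: 0.2
gripper_force: 2.7
```

Call:
{"method": "apply_moves", "body": {"deltas": [{"jaw":-1,"tx":0,"ty":0,"tz":0.15,"spin":0},{"jaw":-1,"tx":0,"ty":0,"tz":0.15,"spin":0},{"jaw":-1,"tx":0,"ty":0,"tz":0,"spin":0},{"jaw":-1,"tx":0,"ty":0,"tz":0,"spin":0},{"jaw":-1,"tx":0,"ty":0,"tz":0,"spin":0},{"jaw":-1,"tx":0,"ty":0,"tz":0,"spin":0},{"jaw":-1,"tx":0,"ty":0,"tz":0,"spin":0},{"jaw":-1,"tx":0,"ty":0,"tz":0,"spin":0},{"jaw":-1,"tx":0,"ty":0,"tz":0,"spin":0},{"jaw":-1,"tx":0,"ty":0,"tz":0,"spin":0}]}}

```text
clock: 74.6
tcp_pos: [517.8, 383.0, 127.5]
tcp_rot: [-0.0, 0.73, 0.684, 0.001]
contact_force: [-0.1, 4.6, 7.8]
grip_width: 0.4
gripper_force: 4.1
```

Run:
```python
from h import *
orange()
s=snap('scene','k3.png');cv2.imwrite('pics/k3c.png',cv2.resize(cv2.imread('pics/k3.png')[150:270,150:310],None,fx=4.5,fy=4.5,interpolation=cv2.INTER_CUBIC))
```

```text
scene 73
324 [501.6 504.2 120.8 126.3]
336 [501.  507.4 116.6 125. ]
348 [501.8 517.8 116.9 129.7]
360 [505.  518.7 116.6 128.8]
372 [503.3 521.  111.6 129.6]
384 [508.3 511.6 115.7 129.7]
396 [508.4 511.8 112.8 120.7]
arm [(160, 136.9), (172, 137.1), (184, 155.9), (196, 153.3), (208, 134.3), (220, 132.5), (232, 129.4), (244, 130.6), (256, 129.3), (268, 128.9), (280, 129.5), (292, 131.4)]
top 95
324 [504.5 519.  119.3 129.7]
336 [504.5 521.2 124.  134.9]
348 [504.5 521.3 121.5 132.6]
360 [504.6 521.  122.8 133.1]
372 [505.  521.1 121.4 129.4]
arm [(172, 137.2), (184, 155.3), (196, 155.4), (208, 133.5), (220, 135.6), (232, 133.0), (244, 131.3), (256, 130.1), (268, 131.5), (280, 132.1), (292, 128.6)]
```

View pics/k3c.png

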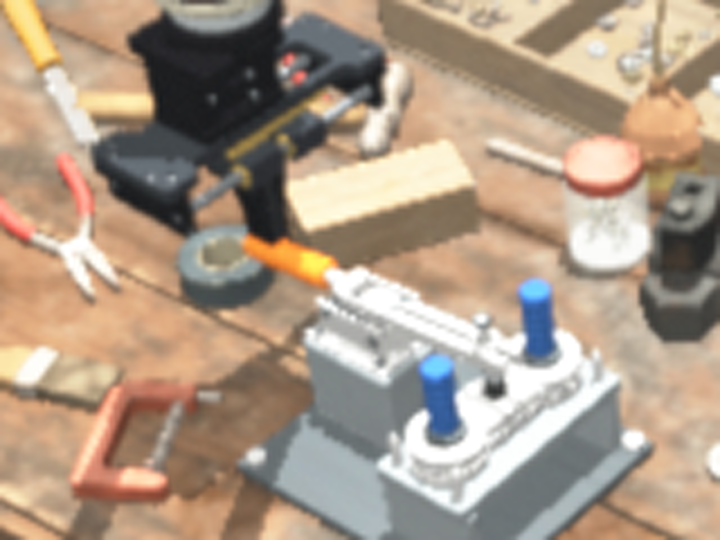

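Call:
{"method": "apply_moves", "body": {"deltas": [{"jaw":-1,"tx":0,"ty":0,"tz":0.15,"spin":0},{"jaw":-1,"tx":0,"ty":0,"tz":0.15,"spin":0},{"jaw":-1,"tx":0,"ty":0,"tz":0.1,"spin":0},{"jaw":-1,"tx":0,"ty":0,"tz":0,"spin":0},{"jaw":-1,"tx":0,"ty":0,"tz":0,"spin":0},{"jaw":-1,"tx":0,"ty":0,"tz":0,"spin":0},{"jaw":-1,"tx":0,"ty":0,"tz":0,"spin":0},{"jaw":-1,"tx":0,"ty":0,"tz":0,"spin":0},{"jaw":-1,"tx":0,"ty":0,"tz":0,"spin":0},{"jaw":-1,"tx":0,"ty":0,"tz":0,"spin":0}]}}

```text
clock: 75.75
tcp_pos: [518.0, 383.5, 124.6]
tcp_rot: [-0.0, 0.729, 0.684, 0.002]
contact_force: [-0.9, 5.9, 12.2]
grip_width: 0.2
gripper_force: 6.3
```

Run:
```python
from h import *
orange()
```

```text
scene 70
324 [504.6 504.6 120.4 120.4]
336 [502.9 509.8 111.7 120.5]
348 [502.4 516.3 118.2 128.3]
360 [503.6 520.5 111.9 128.6]
372 [502.2 522.9 109.8 124.4]
384 [505.2 515.8 108.6 123.3]
396 [507.5 514.7 111.9 121.9]
arm [(160, 140.5), (172, 142.6), (184, 159.3), (196, 152.6), (208, 135.9), (220, 133.8), (232, 134.5), (244, 130.8), (256, 134.8), (268, 131.4), (280, 127.2), (292, 129.6)]
top 94
324 [504.8 518.6 119.7 130.2]
336 [504.4 521.7 118.4 130.3]
348 [504.8 521.3 121.3 129.8]
360 [504.8 521.3 121.3 129.5]
372 [504.8 521.4 118.7 127.2]
arm [(172, 141.1), (184, 155.4), (196, 161.2), (208, 137.1), (220, 134.8), (232, 136.3), (244, 132.4), (256, 131.3), (268, 131.5), (280, 130.0), (292, 128.1)]
```

The arm's tip is lifting (131→142), so the handle was already past its stop. Backing off and checking.

Call:
{"method": "apply_moves", "body": {"deltas": [{"jaw":-1,"tx":0,"ty":0,"tz":-0.3,"spin":0},{"jaw":-1,"tx":0,"ty":0,"tz":-0.3,"spin":0},{"jaw":-1,"tx":0,"ty":0,"tz":-0.5,"spin":0},{"jaw":-1,"tx":0,"ty":0,"tz":-1,"spin":0},{"jaw":-1,"tx":0,"ty":0,"tz":-3,"spin":0},{"jaw":-1,"tx":0,"ty":0,"tz":-4,"spin":0},{"jaw":-1,"tx":0,"ty":0,"tz":-4,"spin":0},{"jaw":-0.2,"tx":0,"ty":0,"tz":-2,"spin":0},{"jaw":-0.2,"tx":0,"ty":0,"tz":0,"spin":0},{"jaw":-0.2,"tx":0,"ty":0,"tz":0,"spin":0}]}}

```text
clock: 76.85
tcp_pos: [517.0, 381.5, 272.6]
tcp_rot: [0.0, 0.73, 0.684, -0.001]
contact_force: [-0.3, 0.4, -1.1]
grip_width: 17.0
gripper_force: 0.0
```

Run:
```python
from h import *
orange();blue('top');blue('scene')
go((459.2,187.4,215),-.065)
go((459.2,187.4,215),-1.376)
print(pose()[0]['q'])
```

```text
scene 71
324 [502.6 505.7 122.5 125.1]
336 [506.  508.  116.6 121.3]
348 [503.4 510.8 115.4 132.6]
360 [502.7 518.  116.1 132.2]
372 [502.7 516.6 115.9 133.1]
384 [506.8 517.  117.6 130.6]
396 [510.2 517.4 118.1 126.3]
arm [(160, 132.5), (172, 136.0), (184, 156.2), (196, 147.5), (208, 131.2), (220, 129.8), (232, 131.4), (244, 128.4), (256, 129.0), (268, 129.6), (280, 128.3), (292, 131.0)]
top 163
324 [504.6 518.7 122.3 132.2]
336 [504.3 521.1 125.2 133.2]
348 [504.3 521.  124.9 134.2]
360 [504.5 520.9 124.6 134.7]
372 [506.9 523.5 122.8 133.5]
384 [507.  524.1 119.3 135.4]
396 [507.  523.7 121.8 130. ]
arm [(160, 131.9), (172, 136.2), (184, 155.8), (196, 155.3), (208, 133.5), (220, 131.9), (232, 132.8), (244, 129.0), (256, 130.3), (268, 133.3), (280, 131.6), (292, 130.3)]
top blue 49 top z 151.2 top xy [547.9 182.1] all [547.2 180.3 143.7]
top blue 46 top z 151.2 top xy [459.1 187.2] all [458.9 185.6 145.4]
scene blue 41 top z 154.6 top xy [ 927.8 1481.6] all [ 928.5 1485.4  143.2]
scene blue 57 top z 146.6 top xy [542.6 174.7] all [543.7 175.1 127. ]
scene blue 66 top z 149.5 top xy [453.1 179.2] all [453.6 180.6 128. ]
a0 -0.065 tcp [516.5 381.4 270.9] spin 0.0 txyz cm [-19.73  -4.45   5.59]
a0 -0.065 tcp [516.5 381.4 270.9] spin 1.311 txyz cm [-9.37 17.93  5.59]
[ 5.13435207e-01  2.38268881e-01  1.41533655e+00 -1.18183578e-04
  1.49218810e+00  5.78035293e-01]
```

Call:
{"method": "apply_moves", "body": {"deltas": [{"jaw":-0.1,"tx":0,"ty":0,"tz":0,"spin":0.146},{"jaw":-0.1,"tx":0,"ty":0,"tz":0,"spin":0.146},{"jaw":-0.1,"tx":0,"ty":0,"tz":0,"spin":0.146},{"jaw":-0.1,"tx":0,"ty":0,"tz":0,"spin":0.146},{"jaw":-0.1,"tx":0,"ty":0,"tz":0,"spin":0.146},{"jaw":-0.1,"tx":0,"ty":0,"tz":0,"spin":0.146},{"jaw":-0.1,"tx":0,"ty":0,"tz":0,"spin":0.146},{"jaw":-0.1,"tx":0,"ty":0,"tz":0,"spin":0.146},{"jaw":-0.1,"tx":0,"ty":0,"tz":0,"spin":0.143},{"jaw":-0.1,"tx":0,"ty":0,"tz":0,"spin":0}]}}

```text
clock: 78.05
tcp_pos: [516.9, 381.7, 271.9]
tcp_rot: [0.001, 0.995, 0.097, -0.001]
contact_force: [-0.2, 0.2, -0.4]
grip_width: 39.2
gripper_force: 0.0
```

Call:
{"method": "apply_moves", "body": {"deltas": [{"jaw":-0.1,"tx":-1.8,"ty":3.5,"tz":0,"spin":0},{"jaw":-0.1,"tx":-1.9,"ty":3.6,"tz":0,"spin":0},{"jaw":-0.1,"tx":-1.9,"ty":3.6,"tz":0,"spin":0},{"jaw":-0.1,"tx":-1.9,"ty":3.6,"tz":0,"spin":0},{"jaw":-0.1,"tx":-1.87,"ty":3.63,"tz":1,"spin":0},{"jaw":-0.1,"tx":0,"ty":0,"tz":3,"spin":0},{"jaw":-0.1,"tx":0,"ty":0,"tz":2,"spin":0},{"jaw":-0.1,"tx":0,"ty":0,"tz":0,"spin":0},{"jaw":-0.1,"tx":0,"ty":0,"tz":0,"spin":0},{"jaw":-0.1,"tx":0,"ty":0,"tz":0,"spin":0}]}}

```text
clock: 79.05
tcp_pos: [461.0, 188.4, 214.7]
tcp_rot: [-0.0, 0.995, 0.098, 0.001]
contact_force: [0.4, -0.2, 0.5]
grip_width: 39.4
gripper_force: 0.0
```

Run:
```python
from h import *
go((459.4,187.2,106),-1.376)
```

```text
a0 -1.374 tcp [461.  188.4 214.7] spin 0.002 txyz cm [-0.18  0.09 10.87]
```

Call:
{"method": "apply_moves", "body": {"deltas": [{"jaw":-0.1,"tx":-0.18,"ty":0.09,"tz":1,"spin":0},{"jaw":-0.1,"tx":0,"ty":0,"tz":2,"spin":0},{"jaw":-0.1,"tx":0,"ty":0,"tz":2,"spin":0},{"jaw":-0.1,"tx":0,"ty":0,"tz":2,"spin":0},{"jaw":-0.1,"tx":0,"ty":0,"tz":2,"spin":0},{"jaw":-0.1,"tx":0,"ty":0,"tz":1.4,"spin":0},{"jaw":-0.1,"tx":0,"ty":0,"tz":0.4,"spin":0},{"jaw":-0.1,"tx":0,"ty":0,"tz":0,"spin":0},{"jaw":-0.1,"tx":0,"ty":0,"tz":0,"spin":0},{"jaw":-0.1,"tx":0,"ty":0,"tz":0,"spin":0}]}}

```text
clock: 80.05
tcp_pos: [459.6, 187.0, 106.6]
tcp_rot: [-0.0, 0.995, 0.098, 0.001]
contact_force: [0.3, 0.1, 0.3]
grip_width: 39.5
gripper_force: 0.0
```

Call:
{"method": "apply_moves", "body": {"deltas": [{"jaw":-1,"tx":0,"ty":0,"tz":0,"spin":0},{"jaw":-1,"tx":0,"ty":0,"tz":0,"spin":0},{"jaw":-1,"tx":0,"ty":0,"tz":0,"spin":0},{"jaw":-1,"tx":0,"ty":0,"tz":0,"spin":0},{"jaw":-1,"tx":0,"ty":0,"tz":0,"spin":0},{"jaw":-1,"tx":0,"ty":0,"tz":0,"spin":0},{"jaw":-1,"tx":0,"ty":0,"tz":0,"spin":0},{"jaw":-1,"tx":0,"ty":0,"tz":0,"spin":0},{"jaw":-1,"tx":0,"ty":0,"tz":0,"spin":0},{"jaw":-1,"tx":0,"ty":0,"tz":0,"spin":0}], "newtons": 40}}

```text
clock: 81.05
tcp_pos: [458.9, 186.7, 105.6]
tcp_rot: [0.0, 0.995, 0.097, 0.0]
contact_force: [-1.2, -1.9, 5.0]
grip_width: 19.5
gripper_force: 40.0
```

Call:
{"method": "apply_moves", "body": {"deltas": [{"jaw":-1,"tx":0,"ty":0,"tz":-0.15,"spin":0},{"jaw":-1,"tx":0,"ty":0,"tz":-0.3,"spin":0},{"jaw":-1,"tx":0,"ty":0,"tz":-0.3,"spin":0},{"jaw":-1,"tx":0,"ty":0,"tz":-0.4,"spin":0},{"jaw":-1,"tx":0,"ty":0,"tz":-0.5,"spin":0},{"jaw":-1,"tx":0,"ty":0,"tz":-0.6,"spin":0},{"jaw":-1,"tx":0,"ty":0,"tz":-0.8,"spin":0},{"jaw":-1,"tx":0,"ty":0,"tz":0,"spin":0},{"jaw":-1,"tx":0,"ty":0,"tz":0,"spin":0},{"jaw":-1,"tx":0,"ty":0,"tz":0,"spin":0}], "newtons": 50}}

```text
clock: 82.05
tcp_pos: [458.2, 186.8, 135.7]
tcp_rot: [-0.0, 0.995, 0.098, -0.0]
contact_force: [0.2, -0.5, -2.0]
grip_width: 18.8
gripper_force: 50.0
```

Call:
{"method": "apply_moves", "body": {"deltas": [{"jaw":-1,"tx":0,"ty":0,"tz":-1,"spin":0},{"jaw":-1,"tx":0,"ty":0,"tz":-1,"spin":0},{"jaw":-1,"tx":0,"ty":0,"tz":-1.5,"spin":0},{"jaw":-1,"tx":0,"ty":0,"tz":-1.5,"spin":0},{"jaw":-1,"tx":0,"ty":0,"tz":-1.5,"spin":0},{"jaw":-1,"tx":0,"ty":0,"tz":-0.8,"spin":0},{"jaw":-1,"tx":0,"ty":0,"tz":0,"spin":0},{"jaw":-1,"tx":0,"ty":0,"tz":0,"spin":0},{"jaw":-1,"tx":0,"ty":0,"tz":0,"spin":0},{"jaw":-1,"tx":0,"ty":0,"tz":0,"spin":0}]}}

```text
clock: 83.05
tcp_pos: [458.1, 186.6, 208.0]
tcp_rot: [0.0, 0.995, 0.097, -0.001]
contact_force: [0.0, -0.0, -2.0]
grip_width: 19.0
gripper_force: 50.0
```

Run:
```python
from h import *
go((368.8,-318.8,208),-1.376)
blue('scene')
```

```text
a0 -1.376 tcp [458.1 186.6 208. ] spin 0.0 txyz cm [-18.55  47.86  -0.  ]
scene blue 209 top z 143.0 top xy [ 982.9 1441.5] all [ 980.  1437.9   86.9]
scene blue 58 top z 247.8 top xy [451.9 182.8] all [451.6 183.4 228.5]
scene blue 58 top z 144.9 top xy [544.1 176.2] all [544.  175.6 126.8]
```

Call:
{"method": "apply_moves", "body": {"deltas": [{"jaw":-1,"tx":-1,"ty":2.5,"tz":0,"spin":0},{"jaw":-1,"tx":-1.8,"ty":4.5,"tz":0,"spin":0},{"jaw":-1,"tx":-1.8,"ty":4.5,"tz":0,"spin":0},{"jaw":-1,"tx":-1.8,"ty":4.5,"tz":0,"spin":0},{"jaw":-1,"tx":-1.8,"ty":4.5,"tz":0,"spin":0},{"jaw":-1,"tx":-1.8,"ty":4.5,"tz":0,"spin":0},{"jaw":-1,"tx":-1.8,"ty":4.5,"tz":0,"spin":0},{"jaw":-1,"tx":-1.8,"ty":4.5,"tz":0,"spin":0},{"jaw":-1,"tx":-1.8,"ty":4.5,"tz":0,"spin":0},{"jaw":-1,"tx":-1.8,"ty":4.5,"tz":0,"spin":0}]}}

```text
clock: 84.1
tcp_pos: [372.5, -270.3, 208.8]
tcp_rot: [0.0, 0.995, 0.097, 0.0]
contact_force: [1.1, 0.6, -1.9]
grip_width: 18.9
gripper_force: 50.0
```

Call:
{"method": "apply_moves", "body": {"deltas": [{"jaw":-1,"tx":-1,"ty":3,"tz":0,"spin":0},{"jaw":-1,"tx":-0.35,"ty":1.86,"tz":0,"spin":0},{"jaw":-1,"tx":0,"ty":0,"tz":0,"spin":0},{"jaw":-1,"tx":0,"ty":0,"tz":0,"spin":0},{"jaw":-1,"tx":0,"ty":0,"tz":0,"spin":0},{"jaw":-1,"tx":0,"ty":0,"tz":0,"spin":0},{"jaw":-1,"tx":0,"ty":0,"tz":0,"spin":0},{"jaw":-1,"tx":0,"ty":0,"tz":0,"spin":0},{"jaw":-1,"tx":0,"ty":0,"tz":0,"spin":0},{"jaw":-1,"tx":0,"ty":0,"tz":0,"spin":0}]}}

```text
clock: 85.1
tcp_pos: [369.6, -318.6, 209.0]
tcp_rot: [0.0, 0.995, 0.098, 0.0]
contact_force: [0.3, 0.4, -2.3]
grip_width: 19.0
gripper_force: 50.0
```

Run:
```python
from h import *
go((368.8,-318.8,90),-1.376);plates('top');plates('scene');orange()
```

```text
a0 -1.375 tcp [ 369.6 -318.6  209. ] spin 0.001 txyz cm [-0.09  0.   11.9 ]
top 0.66 480 [497.5 186.1  93.1] rect 503.9 187.1 50 139 yaw -0.061
scene 0.55 47 [506.7 166.2  84.8] rect 499.2 176.2 31 123 yaw -0.2
scene 0.54 330 [489.1 178.7  92.7] rect 504.1 178.9 52 139 yaw -0.187
scene 0.3 886 [ 395.5 -327.    75.8] rect 400.5 -325.9 57 130 yaw -0.131
scene 28
324 [503.1 508.  118.2 126.4]
336 [502.7 504.2 121.2 127.2]
348 [504.2 520.8 119.6 128.3]
360 [504.  507.7 115.6 122.3]
372 [501.4 508.  119.7 126.2]
384 [504.3 512.7 116.7 129.9]
396 [508.1 508.7 120.6 124.2]
arm [(160, 133.7), (172, 154.5), (184, 155.0), (196, 150.0), (208, 132.8), (220, 130.7), (232, 131.1), (244, 131.3), (256, 132.4), (268, 132.9), (280, 129.5), (292, 132.4)]
top 118
324 [504.8 518.8 121.6 130.3]
336 [504.3 521.  125.2 134.2]
348 [504.3 521.  125.  133.7]
360 [504.5 520.9 123.5 134.9]
372 [506.7 523.7 122.5 132.4]
384 [507.1 523.9 120.2 132.6]
396 [507.  523.6 122.  129.9]
arm [(160, 131.8), (172, 133.8), (184, 156.9), (196, 155.4), (208, 133.3), (220, 132.0), (232, 131.7), (244, 132.1), (256, 128.7), (268, 132.0), (280, 131.8), (292, 130.1)]
```

Clamp holding. Lowering the drift into the block.

Call:
{"method": "apply_moves", "body": {"deltas": [{"jaw":-1,"tx":-0.09,"ty":0,"tz":1,"spin":0},{"jaw":-1,"tx":0,"ty":0,"tz":1.5,"spin":0},{"jaw":-1,"tx":0,"ty":0,"tz":1.5,"spin":0},{"jaw":-1,"tx":0,"ty":0,"tz":1.5,"spin":0},{"jaw":-1,"tx":0,"ty":0,"tz":1.3,"spin":0},{"jaw":-1,"tx":0,"ty":0,"tz":1,"spin":0},{"jaw":-1,"tx":0,"ty":0,"tz":0.7,"spin":0},{"jaw":-1,"tx":0,"ty":0,"tz":0.5,"spin":0},{"jaw":-1,"tx":0,"ty":0,"tz":0,"spin":0},{"jaw":-1,"tx":0,"ty":0,"tz":0,"spin":0}]}}

```text
clock: 86.4
tcp_pos: [369.0, -319.2, 119.3]
tcp_rot: [0.0, 0.995, 0.098, 0.0]
contact_force: [-0.6, 0.0, -2.4]
grip_width: 18.9
gripper_force: 50.0
```

Call:
{"method": "apply_moves", "body": {"deltas": [{"jaw":-1,"tx":0,"ty":0,"tz":0.6,"spin":0},{"jaw":-1,"tx":0,"ty":0,"tz":0.6,"spin":0},{"jaw":-1,"tx":0,"ty":0,"tz":0.5,"spin":0},{"jaw":-1,"tx":0,"ty":0,"tz":0.5,"spin":0},{"jaw":-1,"tx":0,"ty":0,"tz":0.3,"spin":0},{"jaw":-1,"tx":0,"ty":0,"tz":0.2,"spin":0},{"jaw":-1,"tx":0,"ty":0,"tz":0,"spin":0},{"jaw":-1,"tx":0,"ty":0,"tz":0,"spin":0},{"jaw":-1,"tx":0,"ty":0,"tz":0,"spin":0},{"jaw":-1,"tx":0,"ty":0,"tz":0,"spin":0}]}}

```text
clock: 87.4
tcp_pos: [368.8, -319.1, 92.2]
tcp_rot: [0.0, 0.995, 0.097, 0.0]
contact_force: [-0.0, 1.0, -2.1]
grip_width: 19.3
gripper_force: 50.0
```

Call:
{"method": "apply_moves", "body": {"deltas": [{"jaw":-1,"tx":0,"ty":0,"tz":0.22,"spin":0},{"jaw":-1,"tx":0,"ty":0,"tz":0,"spin":0},{"jaw":-0.1,"tx":0,"ty":0,"tz":0,"spin":0},{"jaw":-0.1,"tx":0,"ty":0,"tz":0,"spin":0},{"jaw":-0.1,"tx":0,"ty":0,"tz":0,"spin":0},{"jaw":-0.1,"tx":0,"ty":0,"tz":-1,"spin":0},{"jaw":-0.1,"tx":0,"ty":0,"tz":-3,"spin":0},{"jaw":-0.1,"tx":0,"ty":0,"tz":-4,"spin":0},{"jaw":-0.1,"tx":0,"ty":0,"tz":-4,"spin":0.13},{"jaw":-0.1,"tx":0,"ty":0,"tz":0,"spin":0.13}]}}

```text
clock: 88.4
tcp_pos: [371.3, -321.9, 217.5]
tcp_rot: [0.005, 0.999, -0.035, 0.004]
contact_force: [-0.6, -0.0, 0.2]
grip_width: 38.9
gripper_force: 0.0
```

Call:
{"method": "apply_moves", "body": {"deltas": [{"jaw":-0.1,"tx":0,"ty":0,"tz":0,"spin":0.13},{"jaw":-0.1,"tx":0,"ty":0,"tz":0,"spin":0.136},{"jaw":-0.1,"tx":0,"ty":-4.5,"tz":0,"spin":0},{"jaw":-0.1,"tx":0,"ty":-4.5,"tz":0,"spin":0},{"jaw":-0.1,"tx":0,"ty":-4.5,"tz":0,"spin":0},{"jaw":-0.1,"tx":0,"ty":-4.5,"tz":0,"spin":0},{"jaw":-0.1,"tx":0,"ty":-4.5,"tz":0,"spin":0},{"jaw":-0.1,"tx":0,"ty":-4.5,"tz":0,"spin":0},{"jaw":-0.1,"tx":0,"ty":-4.5,"tz":0,"spin":0},{"jaw":-0.1,"tx":0,"ty":-4.5,"tz":0,"spin":0}]}}

```text
clock: 89.4
tcp_pos: [486.1, 23.5, 210.9]
tcp_rot: [-0.0, 0.986, -0.165, 0.001]
contact_force: [0.8, -1.1, 0.2]
grip_width: 38.7
gripper_force: 0.0
```

Run:
```python
from h import *
go((549.4,181.5,215),1.24);blue('scene');blue('top')
```

```text
a0 -1.901 tcp [486.1  23.5 210.9] spin 0.0 txyz cm [  0.85 -17.    -0.41]
scene blue 58 top z 146.7 top xy [542.9 175.1] all [543.2 174.8 127.8]
top blue 51 top z 154.1 top xy [542.3 175.7] all [544.7 176.9 165.2]
top blue 62 top z 135.4 top xy [ 371.  -305.4] all [ 370.8 -307.9  143.6]
```

Call:
{"method": "apply_moves", "body": {"deltas": [{"jaw":-0.1,"tx":0.2,"ty":-4.3,"tz":0,"spin":0},{"jaw":-0.1,"tx":0.2,"ty":-4.3,"tz":0,"spin":0},{"jaw":-0.1,"tx":0.2,"ty":-4.3,"tz":0,"spin":0},{"jaw":-0.1,"tx":0.25,"ty":-4.1,"tz":0,"spin":0},{"jaw":-0.1,"tx":0,"ty":0,"tz":0,"spin":0},{"jaw":-0.1,"tx":0,"ty":0,"tz":0,"spin":0},{"jaw":-0.1,"tx":0,"ty":0,"tz":0,"spin":0},{"jaw":-0.1,"tx":0,"ty":0,"tz":0,"spin":0},{"jaw":-0.1,"tx":0,"ty":0,"tz":0,"spin":0},{"jaw":-0.1,"tx":0,"ty":0,"tz":0,"spin":0}]}}

```text
clock: 90.5
tcp_pos: [548.8, 178.8, 210.0]
tcp_rot: [-0.0, 0.986, -0.165, 0.0]
contact_force: [-0.0, -1.1, 0.3]
grip_width: 39.1
gripper_force: 0.0
```

Run:
```python
from h import *
go((549.4,181.4,106),1.24)
```

```text
a0 -1.903 tcp [548.8 178.8 210. ] spin -0.001 txyz cm [-0.03 -0.26 10.4 ]
```

Call:
{"method": "apply_moves", "body": {"deltas": [{"jaw":-0.1,"tx":-0.03,"ty":-0.26,"tz":1,"spin":0},{"jaw":-0.1,"tx":0,"ty":0,"tz":2,"spin":0},{"jaw":-0.1,"tx":0,"ty":0,"tz":2,"spin":0},{"jaw":-0.1,"tx":0,"ty":0,"tz":2,"spin":0},{"jaw":-0.1,"tx":0,"ty":0,"tz":2,"spin":0},{"jaw":-0.1,"tx":0,"ty":0,"tz":1,"spin":0},{"jaw":-0.1,"tx":0,"ty":0,"tz":0.4,"spin":0},{"jaw":-0.1,"tx":0,"ty":0,"tz":0,"spin":0},{"jaw":-0.1,"tx":0,"ty":0,"tz":0,"spin":0},{"jaw":-0.1,"tx":0,"ty":0,"tz":0,"spin":0}]}}

```text
clock: 91.5
tcp_pos: [550.3, 182.3, 106.9]
tcp_rot: [-0.0, 0.986, -0.165, 0.001]
contact_force: [-0.7, 0.5, -0.4]
grip_width: 39.0
gripper_force: 0.0
```

Call:
{"method": "apply_moves", "body": {"deltas": [{"jaw":-1,"tx":0,"ty":0,"tz":0,"spin":0},{"jaw":-1,"tx":0,"ty":0,"tz":0,"spin":0},{"jaw":-1,"tx":0,"ty":0,"tz":0,"spin":0},{"jaw":-1,"tx":0,"ty":0,"tz":0,"spin":0},{"jaw":-1,"tx":0,"ty":0,"tz":0,"spin":0},{"jaw":-1,"tx":0,"ty":0,"tz":0,"spin":0},{"jaw":-1,"tx":0,"ty":0,"tz":0,"spin":0},{"jaw":-1,"tx":0,"ty":0,"tz":0,"spin":0},{"jaw":-1,"tx":0,"ty":0,"tz":0,"spin":0},{"jaw":-1,"tx":0,"ty":0,"tz":0,"spin":0}], "newtons": 40}}

```text
clock: 92.5
tcp_pos: [549.5, 182.0, 105.9]
tcp_rot: [0.0, 0.986, -0.165, 0.0]
contact_force: [-0.1, -2.7, 4.7]
grip_width: 19.2
gripper_force: 40.0
```

Call:
{"method": "apply_moves", "body": {"deltas": [{"jaw":-1,"tx":0,"ty":0.04,"tz":-0.15,"spin":0},{"jaw":-1,"tx":0,"ty":0,"tz":-0.3,"spin":0},{"jaw":-1,"tx":0,"ty":0,"tz":-0.3,"spin":0},{"jaw":-1,"tx":0,"ty":0,"tz":-0.4,"spin":0},{"jaw":-1,"tx":0,"ty":0,"tz":-0.5,"spin":0},{"jaw":-1,"tx":0,"ty":0,"tz":-0.6,"spin":0},{"jaw":-1,"tx":0,"ty":0,"tz":-0.8,"spin":0},{"jaw":-1,"tx":0,"ty":0,"tz":0,"spin":0},{"jaw":-1,"tx":0,"ty":0,"tz":0,"spin":0},{"jaw":-1,"tx":0,"ty":0,"tz":0,"spin":0}], "newtons": 50}}

```text
clock: 93.5
tcp_pos: [548.9, 181.8, 136.0]
tcp_rot: [0.0, 0.986, -0.165, -0.0]
contact_force: [0.0, 0.7, -1.4]
grip_width: 19.4
gripper_force: 50.0
```

Call:
{"method": "apply_moves", "body": {"deltas": [{"jaw":-1,"tx":0,"ty":0,"tz":-1,"spin":0},{"jaw":-1,"tx":0,"ty":0,"tz":-1,"spin":0},{"jaw":-1,"tx":0,"ty":0,"tz":-1.5,"spin":0},{"jaw":-1,"tx":0,"ty":0,"tz":-1.5,"spin":0},{"jaw":-1,"tx":0,"ty":0,"tz":-1.5,"spin":0},{"jaw":-1,"tx":0,"ty":0,"tz":-0.8,"spin":0},{"jaw":-1,"tx":0,"ty":0,"tz":0,"spin":0},{"jaw":-1,"tx":0,"ty":0,"tz":0,"spin":0},{"jaw":-1,"tx":0,"ty":0,"tz":0,"spin":0},{"jaw":-1,"tx":0,"ty":0,"tz":0,"spin":0}]}}

```text
clock: 94.5
tcp_pos: [548.7, 181.7, 208.1]
tcp_rot: [0.0, 0.986, -0.165, -0.001]
contact_force: [-1.1, 0.2, -1.9]
grip_width: 18.9
gripper_force: 50.0
```

Run:
```python
from h import *
go((432.1,-325.9,208),-1.376)
```

```text
a0 -1.902 tcp [548.7 181.7 208.1] spin -0.526 txyz cm [-2.126e+01  4.754e+01  1.000e-02]
```

Call:
{"method": "apply_moves", "body": {"deltas": [{"jaw":-1,"tx":0,"ty":0,"tz":0,"spin":-0.13},{"jaw":-1,"tx":0,"ty":0,"tz":0,"spin":-0.13},{"jaw":-1,"tx":0,"ty":0,"tz":0,"spin":-0.13},{"jaw":-1,"tx":0,"ty":0,"tz":0,"spin":-0.136},{"jaw":-1,"tx":-1.3,"ty":3,"tz":0,"spin":0},{"jaw":-1,"tx":-1.9,"ty":4.3,"tz":0,"spin":0},{"jaw":-1,"tx":-1.9,"ty":4.3,"tz":0,"spin":0},{"jaw":-1,"tx":-1.9,"ty":4.3,"tz":0,"spin":0},{"jaw":-1,"tx":-1.9,"ty":4.3,"tz":0,"spin":0},{"jaw":-1,"tx":-1.9,"ty":4.3,"tz":0,"spin":0}]}}

```text
clock: 95.5
tcp_pos: [489.9, -81.0, 208.8]
tcp_rot: [-0.0, 0.995, 0.098, -0.0]
contact_force: [1.3, -0.2, -1.6]
grip_width: 19.4
gripper_force: 50.0
```

Call:
{"method": "apply_moves", "body": {"deltas": [{"jaw":-1,"tx":-1.9,"ty":4.3,"tz":0,"spin":0},{"jaw":-1,"tx":-1.9,"ty":4.3,"tz":0,"spin":0},{"jaw":-1,"tx":-1.9,"ty":4.3,"tz":0,"spin":0},{"jaw":-1,"tx":-1.9,"ty":4.3,"tz":0,"spin":0},{"jaw":-1,"tx":-1.9,"ty":3.8,"tz":0,"spin":0},{"jaw":-1,"tx":-0.96,"ty":2.04,"tz":0,"spin":0},{"jaw":-1,"tx":0,"ty":0,"tz":0,"spin":0},{"jaw":-1,"tx":0,"ty":0,"tz":0,"spin":0},{"jaw":-1,"tx":0,"ty":0,"tz":0,"spin":0},{"jaw":-1,"tx":0,"ty":0,"tz":0,"spin":0}]}}

```text
clock: 96.5
tcp_pos: [433.3, -324.6, 209.1]
tcp_rot: [-0.0, 0.995, 0.098, -0.0]
contact_force: [0.6, 0.7, -1.9]
grip_width: 19.1
gripper_force: 50.0
```

Run:
```python
from h import *
go((432.1,-325.9,90),-1.376);blue('scene')
```

```text
a0 -1.374 tcp [ 433.3 -324.6  209.1] spin 0.002 txyz cm [-0.15  0.1  11.91]
scene blue 133 top z 253.2 top xy [ 428.6 -326.1] all [ 426.8 -327.2  233.6]
scene blue 105 top z 134.8 top xy [ 366.3 -321.2] all [ 363.6 -322.3  116.2]
```

Call:
{"method": "apply_moves", "body": {"deltas": [{"jaw":-1,"tx":-0.15,"ty":0.1,"tz":1,"spin":0},{"jaw":-1,"tx":0,"ty":0,"tz":1.5,"spin":0},{"jaw":-1,"tx":0,"ty":0,"tz":1.5,"spin":0},{"jaw":-1,"tx":0,"ty":0,"tz":1.5,"spin":0},{"jaw":-1,"tx":0,"ty":0,"tz":1.3,"spin":0},{"jaw":-1,"tx":0,"ty":0,"tz":1,"spin":0},{"jaw":-1,"tx":0,"ty":0,"tz":0.7,"spin":0},{"jaw":-1,"tx":0,"ty":0,"tz":0.5,"spin":0},{"jaw":-1,"tx":0,"ty":0,"tz":0,"spin":0},{"jaw":-1,"tx":0,"ty":0,"tz":0,"spin":0}]}}

```text
clock: 97.55
tcp_pos: [432.0, -327.4, 119.7]
tcp_rot: [0.0, 0.995, 0.097, 0.0]
contact_force: [0.5, 0.1, -2.0]
grip_width: 18.9
gripper_force: 50.0
```

Call:
{"method": "apply_moves", "body": {"deltas": [{"jaw":-1,"tx":0,"ty":0,"tz":0.6,"spin":0},{"jaw":-1,"tx":0,"ty":0,"tz":0.6,"spin":0},{"jaw":-1,"tx":0,"ty":0,"tz":0.5,"spin":0},{"jaw":-1,"tx":0,"ty":0,"tz":0.5,"spin":0},{"jaw":-1,"tx":0,"ty":0,"tz":0.3,"spin":0},{"jaw":-1,"tx":0,"ty":0,"tz":0.2,"spin":0},{"jaw":-1,"tx":0,"ty":0,"tz":0,"spin":0},{"jaw":-1,"tx":0,"ty":0,"tz":0,"spin":0},{"jaw":-1,"tx":0,"ty":0,"tz":0,"spin":0},{"jaw":-1,"tx":0,"ty":0,"tz":0,"spin":0}]}}

```text
clock: 98.55
tcp_pos: [431.8, -327.3, 92.5]
tcp_rot: [0.0, 0.995, 0.098, 0.0]
contact_force: [-0.7, 0.0, -1.2]
grip_width: 19.0
gripper_force: 50.0
```

Call:
{"method": "apply_moves", "body": {"deltas": [{"jaw":-1,"tx":0,"ty":0,"tz":0.22,"spin":0},{"jaw":-1,"tx":0,"ty":0,"tz":0,"spin":0},{"jaw":-0.1,"tx":0,"ty":0,"tz":0,"spin":0},{"jaw":-0.1,"tx":0,"ty":0,"tz":0,"spin":0},{"jaw":-0.1,"tx":0,"ty":0,"tz":0,"spin":0},{"jaw":-0.1,"tx":0,"ty":0,"tz":-1,"spin":0},{"jaw":-0.1,"tx":0,"ty":0,"tz":-3,"spin":0},{"jaw":-0.1,"tx":0,"ty":0,"tz":-4,"spin":0},{"jaw":-0.1,"tx":0,"ty":0,"tz":-4,"spin":0},{"jaw":-0.1,"tx":0,"ty":0,"tz":0,"spin":0}]}}

```text
clock: 99.55
tcp_pos: [434.6, -330.0, 218.1]
tcp_rot: [0.005, 0.995, 0.098, 0.004]
contact_force: [-0.3, -0.6, 0.1]
grip_width: 39.5
gripper_force: 0.0
```

Call:
{"method": "apply_moves", "body": {"deltas": [{"jaw":-0.1,"tx":3,"ty":-4,"tz":0,"spin":0},{"jaw":-0.1,"tx":3,"ty":-4,"tz":0,"spin":0},{"jaw":-0.1,"tx":3,"ty":-4,"tz":0,"spin":0},{"jaw":-0.1,"tx":3,"ty":-4,"tz":0,"spin":0},{"jaw":-0.1,"tx":0,"ty":-4,"tz":0,"spin":0},{"jaw":-0.1,"tx":0,"ty":0,"tz":0,"spin":0},{"jaw":-0.1,"tx":0,"ty":0,"tz":0,"spin":0},{"jaw":-0.1,"tx":0,"ty":0,"tz":0,"spin":0},{"jaw":-0.1,"tx":0,"ty":0,"tz":0,"spin":0},{"jaw":-0.1,"tx":0,"ty":0,"tz":0,"spin":0}]}}

```text
clock: 100.55
tcp_pos: [510.5, -108.8, 210.1]
tcp_rot: [0.0, 0.995, 0.097, 0.0]
contact_force: [-0.7, -0.0, 0.0]
grip_width: 38.9
gripper_force: 0.0
```

Run:
```python
from h import *
st=pose()[0];print(st['tcp_pos'],st['contact_force'])
blue('top');blue('scene');plates('top');plates('scene');orange()
s=snap('top','f.png');a=cv2.imread('pics/f.png');cv2.imwrite('pics/fc.png',cv2.resize(a[215:325,140:460],None,fx=2.5,fy=2.5,interpolation=cv2.INTER_CUBIC))
```

```text
[ 510.53014974 -108.82219531  210.05009268] [-0.66727236 -0.02844545  0.04913953]
top blue 61 top z 135.8 top xy [ 431.5 -313.3] all [ 431.4 -315.8  144.5]
top blue 63 top z 135.5 top xy [ 370. -316.] all [ 370.1 -313.   125.2]
scene blue 209 top z 146.0 top xy [ 977.8 1440.8] all [ 979.8 1438.3   86.8]
scene blue 269 top z 145.9 top xy [ 929.6 1480.7] all [ 930.3 1483.9   86. ]
scene blue 77 top z 131.9 top xy [ 424.8 -331.6] all [ 424.4 -331.1  112.3]
top 0.77 499 [506.7 186.4  92.9] rect 505.0 185.5 49 137 yaw -0.068
top 0.46 239 [511.7 347.8 128.3] rect 513.2 345.7 109 24 yaw 1.489
scene 0.66 399 [500.1 179.8  92.6] rect 504.9 184.2 53 141 yaw -0.072
scene 0.53 32 [493.2 168.1  71.8] rect 486.9 167.3 17 111 yaw -0.165
scene 30
324 [501.1 505.  121.8 128.8]
336 [503.3 509.1 115.2 124.6]
348 [503.8 506.6 116.7 126.5]
360 [505.2 508.3 117.7 124. ]
372 [503.1 509.3 115.6 126.1]
384 [508.8 511.3 114.3 121.4]
396 [510.3 510.6 115.3 119.5]
arm [(160, 131.8), (172, 158.4), (184, 153.5), (196, 149.3), (208, 132.8), (220, 130.6), (232, 129.8), (244, 130.6), (256, 131.1), (268, 130.2), (280, 128.7), (292, 128.6)]
top 127
324 [504.4 520.7 116.4 137.9]
336 [504.2 521.1 124.1 135.1]
348 [504.4 520.8 125.6 134.3]
360 [504.3 520.7 123.8 134.1]
372 [504.9 524.2 118.3 131.3]
384 [507.  523.8 121.8 130.3]
396 [507.  523.7 122.3 131.9]
arm [(160, 131.7), (172, 134.2), (184, 158.5), (196, 157.4), (208, 135.7), (220, 131.8), (232, 131.3), (244, 130.9), (256, 131.2), (268, 132.7), (280, 131.0), (292, 128.7)]
```

View pics/fc.png

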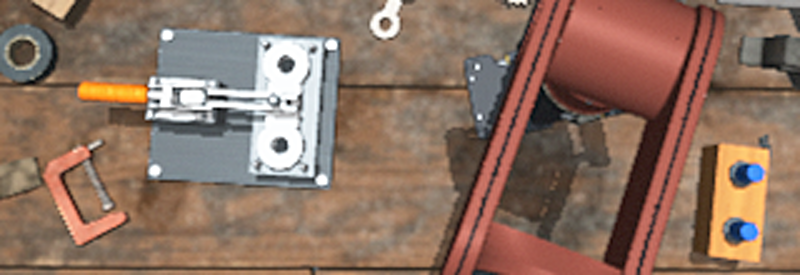

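The picture shows the pack clamped at (280,105), in line with its holes open. Both drifts stand in the block at (748,172) and (742,232), and the arm is clear of everything. Handing in.

```bash
python3 -c "
from rig import ctrl
print(ctrl.finish_job())"
```

```text
the job is handed in; nothing more can be done
None
```

I handed the job in at about 100 s with all four plates clamped in line in the jig, both drifts back in their block and the jar untouched; the hand-in gave no verdict, and step 3 (clamp locked with the drifts in) I checked only from camera images.

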